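# Press an end cap home in the one-hand bar clamp

### The job

The small blue enclosure lying on the sloped drying rack has an orange end cap that is only half pushed on. Lay it flat on the bed of the bench-mounted bar clamp, window side up, between the jaws and let go of it; pump the clamp's trigger until the jaw has pressed the cap fully home, then press the red release so that the jaw springs right back, and lay the enclosure, window side up and cap still home, flat in the white tray with the green liner. Move the jaw only by the trigger and the release, never drop the enclosure, and leave the spray can, pump bottle and glue stick standing where they are.

Things in the scene. Friction and masses are not known exactly. Their poses are not given: they have to be found in the camera images.
- clamp: One-hand bar clamp bolted to the worktop, fixed, 305 x 94 mm, 132 high. Origin: on the worktop, 16 mm beyond the fixed jaw's pressing face; +x along the bar, the way the sliding jaw advances; y across, z up. In this frame (mm): fixed jaw from x = -16 (pressing face) to 4, top at z = 80; black trigger behind it; fixed orange grip at x = 78 to 100, 28 wide, top z = 132; housing top z = 60.
- clamp_bed (a point): Middle of the clamp's bed, on its surface, at clamp x = -80, z = 40 mm. The bed is two grey rails, 64 mm wide over all, from clamp x = -164 to the fixed jaw at -16; along it low lips at clamp y = +-21.5 to 25.5 mm stand 6 mm above the bed.
- jaw_face (a point): Centre of the sliding jaw's pressing face (36 x 34 mm; orange jaw 40 wide, top at clamp z = 81 mm), at clamp x = -152 mm when fully open, z = 60 mm.
- jaw (a joint): Travel of the sliding jaw (m): 0 fully open, grows as it advances, at most 0.058; 0.046 when it presses the enclosure with the cap home. A ratchet with 6 mm teeth holds it: it may fall back by up to a tooth when the trigger is let go. A spring of 2 N draws it back to 0 when the release is pressed. It starts about 5 mm in.
- trigger (a joint): Trigger lever's angle (rad): 0 at rest, 0.38 fully pulled to the grip. 12 mm thick, 20 wide; pivots about clamp y at clamp x = 50, z = 30 mm, reaches up to z = 127. Pushed along clamp +x, 31 mm at the pad, with 2 to 9 N; springs back. A full pull advances the jaw 12 mm (two teeth), part pulls by whole teeth. It turns stiff when the cap is home: then push no harder than 20 N.
- trigger_pad (a point): Point on the trigger's front face, in the orange band near its tip, where it is pushed; at rest at clamp x = 27, z = 112 mm. The fixed jaw's back is 23 mm before it and its top 32 mm lower.
- release (a joint): Travel of the red release button (m): 0 up, 0.007 fully down; pressed straight down with about 7 N. It frees the jaw when it is pressed at least 5 mm, and springs up again.
- release_top (a point): Centre of the top of the red release button (22 x 24 mm), at clamp x = 120, z = 78 mm when up. The grip beside it ends 20 mm from this point and stands 54 mm higher.
- enclosure: Small blue enclosure with three grey bands, 84 x 34 x 34 mm, plus its orange end cap at the +x end; about 0.22 kg. Origin: centre of the underside of the 84 mm shell; x towards the cap, z up out of the side with the round window. It starts on the rack's 35 degree slope, its lower end (without the cap) against a stop 13 mm high. It may lie in the clamp either way round.
- cap (a joint): How far the end cap is pushed on (m): 0 when its 14 mm gap is fully open, 0.014 when home against the shell; it starts 0 to 3 mm on. About 9 N of friction hold it where it is. The cap's plate is 6 mm thick, 34 x 34: shell and cap measure 104 mm at 0 and 90 mm when home.
- rack: White drying rack, fixed, base 150 x 80 mm. Origin: centre of its underside; its slope, 40 mm wide, rises along +x at 35 degrees through x = 0, z = 46 mm. An orange shelf, 90 mm wide, overhangs it from x = -18 to 72, z = 183 to 195 mm, with a printed gear on it, on a back wall at x = 69 mm; so the enclosure is reached from the low side, square to the slope.
- tray: Low white tray with a green liner for finished parts, fixed, 206 (x) x 136 (y) mm, rim 11 mm high and 3 mm thick, floor 3 mm up. Origin: centre of its underside.
- spray_can: Dark aerosol can, 65 mm across, 200 high, standing; a bystander. Origin under its centre.
- pump_bottle: Clear pump bottle, 74 x 62 mm, 197 high, standing; a bystander. Origin under it.
- glue_stick: Glue stick, 27 mm across, 93 high, standing; a bystander. Origin under its centre.
Things that resemble listed ones, but are neither listed nor needed, are in the scene too. Leave any pink look-alike of the enclosure alone.

How it is judged:
On the way, in this order (a step that is already met when the one before it is completed fails the run):
1. the enclosure lies flat on the clamp's bed between the jaws, window up, let go, its cap still out (x of enclosure in the frame of clamp between -0.115 and -0.05 m and y of enclosure in the frame of clamp between -0.012 and 0.012 m and z of enclosure in the frame of clamp between 0.036 and 0.046 m and angle between enclosure's own z axis and vertical below 0.12 rad and angle between the x axis of enclosure and the x axis of clamp, either way round below 0.2 rad and value of joint cap below 0.008 m and contact force between the fingers and enclosure below 0.2 N), for 0.1 s.
2. the trigger is pulled well in, the cap not yet home (value of joint trigger above 0.2 rad and value of joint cap below 0.0115 m).
3. the trigger is let back, the cap not yet home (value of joint trigger below 0.1 rad and value of joint cap below 0.0115 m).
4. the jaw, brought up by the ratchet, has pressed the cap home (value of joint cap above 0.0125 m and value of joint jaw above 0.036 m), for 0.1 s.
5. the jaw has been released and has sprung back, the cap still home (value of joint cap above 0.0125 m and value of joint jaw below 0.008 m), for 0.1 s.
At the end, for the whole second after the job is handed in: The enclosure lies flat (within 0.12 rad, window up) and at rest on the tray's floor, its origin within 75 mm along and 50 mm across the tray's centre; the cap is home (within 1.5 mm) and the jaw is open (within 8 mm of its stop) (all of step 5 and x of enclosure in the frame of tray between -0.075 and 0.075 m and y of enclosure in the frame of tray between -0.05 and 0.05 m and z of enclosure in the frame of tray between -0.001 and 0.009 m and angle between enclosure's own z axis and vertical below 0.12 rad and linear speed of enclosure below 0.02 m/s); the robot touches nothing.
It fails at once if the spray can, pump bottle or glue stick is shifted by more than 4 cm (distance of any of spray_can, pump_bottle, glue_stick from where it was at the start of the episode above 0.04 m).
It fails at once if the sliding jaw is pushed by the fingers (more than 8 N) (contact force between the fingers and jaw above 8 N).
It fails at once if the enclosure is dropped (moves faster than 0.6 m/s with no finger on it) (contact force between the fingers and enclosure below 0.01 N and linear speed of enclosure above 0.6 m/s).
It also fails if it takes over 67 s, if anything falls off the work surface, if the arm or the gripper's body presses on something with over 40 N, if the wrist force passes 120 N, or if a joint passes its speed limit or range.

### The arm

A 7-joint arm with a two-finger parallel gripper is mounted at the origin on a cart in front of the work surface, level with it; the furniture and walls round the work are solid. World frame = base frame: x ahead of the robot, y to its left, z up, the work surface at z = 0. Lengths are in m, angles in rad, forces in N, time in s.
With the tool pointing down it reaches from about 0.425 to 0.925 m from the base axis. Payload 6.8 kg.
Tool frame: the origin (TCP) lies on the centre line of the jaws, within the pads' length; the fingertips stand 8 mm ahead of it and the grasp point (between the pads) lies 11 mm behind it (bot.tips_ahead is the distance from the TCP to the fingertips, in m); z points along the fingers, y is the line along which they close (so a half turn about z gives the same grasp; the last joint's range is limited). The gripper opens to 85 mm and grips with 20 to 120 N. Pads are 22 mm wide; open, the fingers measure 114 mm over their backs; the gripper's body (76 mm by 85 mm) begins 54 mm behind the grasp point. The pads swing forward as they close: fully open they stand 13 mm farther back than shut.
Start: joints at [1.211, 0.477, 0.022, 1.555, -0.011, 1.109, -0.083], TCP at [0.168, -0.654, 0.208] pointing down, gripper open.
Joint ranges: [-2.96, 2.96], [-0.34, 2.1], [-1.41, 1.46], [0.24, 2.44], [-1.37, 4.51], [0.17, 1.92], [-2.96, 2.96]. Speed limits (rad/s): [2.39, 2.39, 3.14, 3.14, 3.14, 3.14, 3.14].

### API

Orientations are given as a unit quaternion [w, x, y, z].
In Python, from station import bot gives the robot as it stands.
- The arm moves only by the tool send_rows, never from a script. Its argument "deltas" is text: rows parted by semicolons, each of 4 numbers parted by spaces: the shift along the tool's x, y, z in m, then the turn about the tool's z in degrees. In form: x y z spin; .... A call has 1 to 5 rows; each row is the pose to reach, as a shift and turn from the pose commanded when the call began, along the tool's axes at that moment; what a row does not reach only later rows make up. A row lasts 1/10 s, in which the tool goes at most 50 mm and 8.59 degrees, less where a joint would pass 70% of its speed; a pose out of reach is approached as far as the arm can. A call with a gripper value outside its range is refused whole. "claw" is the opening, from 0 (shut) to 1 (fully open), set as the call begins (left out, the last holds). The fingers move at their own pace and stop on an object; "force" is the grip in N (left out, the last holds). Time passes only in rows, so rows that repeat a pose let the fingers close. It gives the time, the measured TCP pose, the force, the opening and the grip force at its end, in the units of the state.
- bot.get_obs(): the state, without advancing time (a new reading comes with each control period).
- bot.read_camera(name): name is "scene" or "top" or "wrist"; returns a dict with "img" (480x640x3 uint8, red, green, blue), "depth" (480x640 float32, m along the optical axis (not along the pixel's ray), 0 where there is no reading), "fx", "fy", "cx", "cy" (pixels), "camera_from_world" (4x4, takes a point from world to camera coordinates). Camera axes: x right, y up, looking along -z (the intrinsics and any distortion apply to the point x, -y, -z); pixel columns grow to the right and rows downward; lengths in m; the calibration is good to about 2 mm. A picture is of the moment at which its call begins.
- bot.hand_in(): hands the job in; it is judged then, once.
Trained networks look in a picture, given as the dict that the camera call returned (one of the last four; its "shot" number tells which), for a name from the list of things; names that differ only in an ending like _2 or _b are one class to them, and where a whole thing is asked for, a point or a joint stands for the part that bears it (a point fixed in the world has none). Each returns a list of dicts, best first, with "confidence" (0 to 1); they miss things now and then, are a little off and sometimes report something else, mostly with a low value. They report only what shows in the picture. A call takes as long as a camera call. They do not tell look-alikes from the thing itself.
- bot.masks_of(picture, query): "mask" (480x640 bool, what is visible of it).
- bot.landmark_of(picture, query): "xyz" ([x, y, z] in m, in world coordinates, good to about 4 mm: a listed point, or the origin of a listed thing).
The state is a dict: "t": time; "q": joint angles; "joint_vel": joint speeds; "joint_torque": joint torques, N m; "eef_pos": TCP position; "tool_rot": TCP orientation; "contact_force": force on the tool from outside, world axes, zero at the start; "torque": the same for the moment, N m; "gripper_width": opening from 0.0 (shut) to 1.0 (fully open); "grasp_force": force on a finger pad.
Only numpy, scipy, OpenCV 4.12 (cv2) and the standard library are available. Lean on these libraries where they do the work, as an engineer would, in place of code of your own. Each camera call takes 0.05 s, during which the arm holds its last target. There are 200 camera calls.

## Working session

There is one attempt and no reset: what is moved stays moved. The work goes in short steps, Python scripts to look and compute and a tool call to move; the robot and the scene stay as the last step left them, time stands still between calls to the robot, and variables do not carry over. Pictures are saved under pics/ and viewed, at most 10 in all, crops included, and the job is handed in when it is done.

Besides the shell and the picture viewer there is one more tool, called after "Request:" as a command line: name --argument value ..., lists and objects as JSON in quotes. send_rows: Moves the arm, as the interface text tells. Its arguments: {"type":"object","properties":{"deltas":{"type":"string"},"claw":{"type":"number"},"force":{"type":"number"}},"required":["deltas"]}

```bash
ls; mkdir -p pics; python3 - <<'E'
from station import bot
import cv2,numpy as np
o=bot.get_obs();print(o['t'],o['eef_pos'],o['tool_rot'],o['gripper_width'])
ims=[]
for c in("scene","top"):
    p=bot.read_camera(c);ims.append(p['img'])
    cv2.imwrite(f'pics/{c}0.png',p['img'][:,:,::-1])
    for q in("clamp","clamp_bed","jaw_face","trigger_pad","release_top","enclosure","rack","tray","spray_can","pump_bottle","glue_stick"):
        for d in bot.landmark_of(p,q)[:3]: print(c,q,round(d['confidence'],2),np.round(d['xyz'],3))
E
```

```text
pics
0.0 [ 0.16798351 -0.65309108  0.20743419] [-9.10752682e-04  9.92085802e-01  1.25558352e-01 -1.81324008e-04] 1.0000778641726964
scene clamp 0.67 [ 0.506  0.027 -0.003]
scene clamp_bed 0.8 [ 0.515 -0.055  0.039]
scene jaw_face 0.92 [ 0.52  -0.122  0.06 ]
scene trigger_pad 0.67 [0.507 0.054 0.11 ]
scene release_top 0.64 [0.497 0.144 0.084]
scene enclosure 0.8 [ 0.541 -0.312  0.045]
scene enclosure 0.72 [0.504 0.055 0.111]
scene enclosure 0.67 [ 0.479 -0.443  0.02 ]
scene rack 0.63 [ 0.551 -0.306  0.   ]
scene tray 0.97 [ 0.554  0.296 -0.001]
scene spray_can 0.91 [ 0.661 -0.088  0.001]
scene pump_bottle 0.6 [ 0.653  0.119 -0.003]
scene pump_bottle 0.55 [ 0.652 -0.007 -0.002]
scene glue_stick 0.55 [ 0.652 -0.011 -0.002]
scene glue_stick 0.5 [ 0.507  0.027 -0.003]
top clamp 0.76 [0.503 0.023 0.   ]
top clamp 0.2 [ 0.515 -0.058  0.04 ]
top clamp_bed 0.9 [ 0.513 -0.059  0.036]
top jaw_face 0.74 [ 0.52  -0.121  0.058]
top jaw_face 0.4 [ 0.538 -0.317  0.042]
top trigger_pad 0.53 [0.509 0.051 0.112]
top release_top 0.61 [0.493 0.148 0.08 ]
top enclosure 0.82 [ 0.541 -0.313  0.042]
top enclosure 0.73 [ 0.473 -0.44   0.018]
top enclosure 0.53 [ 0.519 -0.118  0.059]
top rack 0.8 [ 0.556 -0.308 -0.002]
top tray 0.74 [0.55  0.297 0.002]
top tray 0.59 [ 0.658  0.115 -0.003]
top spray_can 0.89 [ 0.657 -0.09   0.002]
top pump_bottle 0.8 [ 0.654  0.116 -0.002]
top glue_stick 0.55 [ 0.653 -0.004  0.003]
```

View pics/scene0.png

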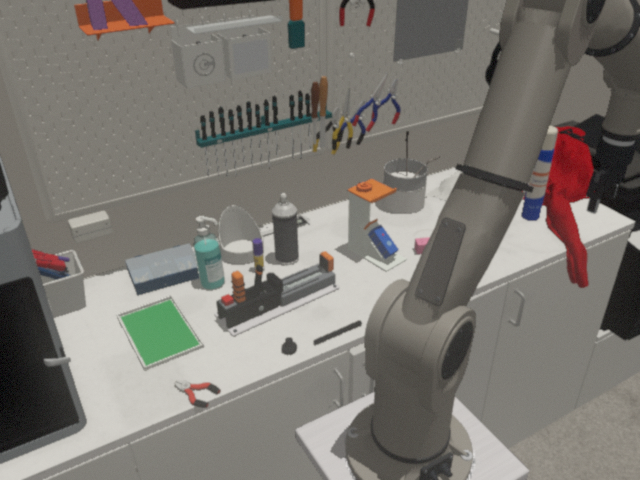

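View pics/top0.png

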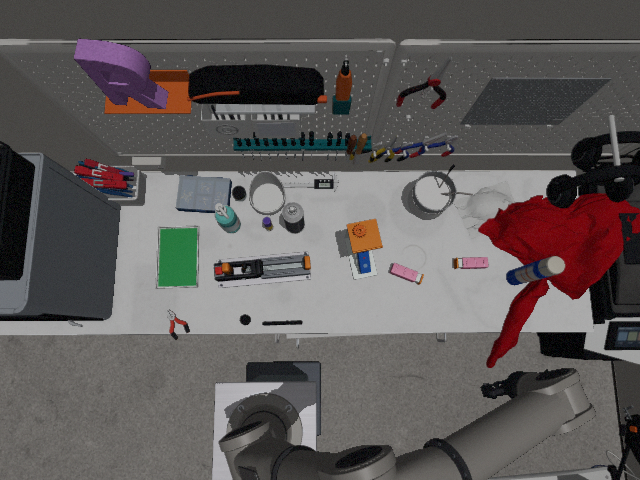

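The scene view shows the rack with orange shelf at about (370,220), the blue enclosure below it at (380,240), the clamp at (275,290) and the tray at (160,330). In the top view the shelf is at (363,236), the enclosure at (363,262), the clamp at (262,268) and the tray at (178,257). Since the tool can only spin about the vertical, I need exact yaws and edges, so I'll measure them from the point clouds.

```bash
cat > h.py <<'E'
from station import bot
import cv2,numpy as np
def cloud(p):
    d=p['depth'];v,u=np.mgrid[:480,:640]
    c=np.stack([(u-p['cx'])/p['fx']*d,-(v-p['cy'])/p['fy']*d,-d,np.ones_like(d)],-1)
    w=c@np.linalg.inv(p['camera_from_world']).T
    w[d==0]=np.nan
    return w[...,:3]
def hsv(p): return cv2.cvtColor(p['img'],cv2.COLOR_RGB2HSV)
def rect(P):
    (c,s,a)=cv2.minAreaRect((P[:,:2]*1000).astype(np.float32));return np.round(c,1),np.round(s,1),round(a,1)
def box(w,lo,hi): return np.all((w>lo)&(w<hi),-1)
E
python3 - <<'E'
from h import *
for c in("top","scene"):
    p=bot.read_camera(c);w=cloud(p);h=hsv(p);H,S,V=h[...,0],h[...,1],h[...,2]
    org=(H<20)&(S>140)&(V>80);blu=(H>100)&(H<125)&(S>120)
    m=box(w,[.42,-.45,.186],[.72,-.18,.203])
    print(c,'shelf',m.sum(),rect(w[m]),np.median(w[m][:,2]))
    m=blu&box(w,[.42,-.42,.01],[.7,-.2,.15]);P=w[m];print('blue',m.sum(),P.min(0).round(3),P.max(0).round(3))
    ctr=np.median(P,0);G=P[np.abs(P-ctr).max(1)<.06]
    A=np.c_[G[:,:2],np.ones(len(G))]
    for _ in range(4):
        k,*_=np.linalg.lstsq(A,G[:,2],rcond=None);r=G[:,2]-A@k;s=np.abs(r)<.004;A,G=A[s],G[s]
    print('plane',k,len(G),'slope',np.degrees(np.arctan(np.hypot(*k[:2]))),'yaw',np.degrees(np.arctan2(k[1],k[0])))
    m=org&box(w,[.42,-.42,.03],[.7,-.2,.16]);P=w[m]; 
    if len(P): print('capor',len(P),P.min(0),P.max(0))
    for q in('tray',):
        g=(H>50)&(H<75)&(S>120)&box(w,[.3,.1,-.01],[.8,.5,.03]);print('liner',rect(w[g]))
    m=box(w,[.42,-.2,.035],[.6,.25,.15]);print('clamp',m.sum(),rect(w[m]))
    o=org&box(w,[.42,-.25,.06],[.6,.25,.15]);P=w[o]
    a=P[P[:,1]<-.06];b=P[P[:,1]>-.02];print('jaw',a.mean(0),a.max(0),'grip',b.mean(0),b.max(0))
    if c=='scene':cv2.imwrite('pics/rack_s.png',cv2.resize(p['img'][170:290,330:450,::-1],None,fx=5,fy=5,interpolation=cv2.INTER_CUBIC))
E
```

```text
top shelf 730 (array([ 580.5, -302. ]), array([91.1, 89.5]), 11.0) 0.18973337231589493
blue 214 [ 0.488 -0.334  0.038] [ 0.554 -0.291  0.089]
plane [ 0.69440023  0.06198598 -0.27984123] 149 slope 34.88271836141074 yaw 5.1010160058867315
liner (array([552.1, 297.6]), array([192.5, 122.9]), 1.7)
clamp 1435 (array([506.9,  11.7]), array([ 65., 306.]), 5.7)
jaw [ 0.51946776 -0.13204901  0.0795587 ] [ 0.53863506 -0.12251513  0.08659551] grip [0.4965715  0.12767053 0.10689928] [0.51030924 0.15681362 0.14051873]
scene shelf 613 (array([ 578.6, -301.1]), array([97.2, 94.4]), 11.5) 0.19105633455609772
blue 189 [ 0.487 -0.33   0.041] [ 0.554 -0.29   0.09 ]
plane [ 0.66431089  0.27085202 -0.19718384] 141 slope 35.65584177523173 yaw 22.181644214035177
liner (array([613.7, 252. ]), array([12.2, 30.9]), 55.2)
clamp 2936 (array([505. ,  12.9]), array([ 73. , 307.1]), 5.9)
jaw [ 0.51584081 -0.12916654  0.08149605] [ 0.53481472 -0.12411793  0.08537471] grip [0.49118813 0.13057955 0.10771109] [0.50502489 0.15677442 0.13502829]
```

View pics/rack_s.png

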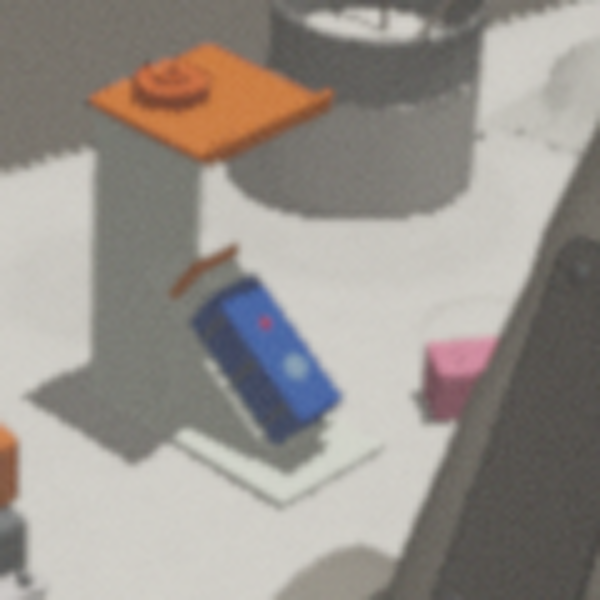

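Request:
send_rows --deltas "0.038 -0.024 0 1; 0.076 -0.048 0 2; 0.114 -0.072 0 3; 0.152 -0.096 0 3.4; 0.19 -0.12 0 3.4"

```text
t: 1.8
eef_pos: [0.3233, -0.4889, 0.2086]
tool_rot: [0.0, 0.995, 0.096, 0.0]
contact_force: [1.0, -0.6, 0.1]
gripper_width: 1.001
grasp_force: 0.0
```

Request:
send_rows --deltas "0.038 -0.024 0 0; 0.076 -0.048 0 0; 0.114 -0.072 0 0; 0.152 -0.096 0 0; 0.178 -0.111 0 0"

```text
t: 2.3
eef_pos: [0.4785, -0.3439, 0.2087]
tool_rot: [-0.0, 0.995, 0.098, 0.001]
contact_force: [-0.3, 0.3, 1.4]
gripper_width: 1.001
grasp_force: 0.0
```

```bash
cat >> h.py <<'E'
def pose():
    from scipy.spatial.transform import Rotation as R
    o=bot.get_obs();q=o['tool_rot'];r=R.from_quat([q[1],q[2],q[3],q[0]]).as_matrix()
    return o,np.array(o['eef_pos']),r
def show(o=None):
    o,p,r=pose();print('t',round(o['t'],2),'p',p.round(4),'yaw',np.degrees(np.arctan2(r[1,0],r[0,0])).round(2),'rz',r[:,2].round(3),'F',np.round(o['contact_force'],1),'w',round(o['gripper_width'],3),'gf',np.round(o['grasp_force'],1))
def rack(P,yaw=11.0,O=(.5535,-.307)):
    a=np.radians(yaw);d=np.asarray(P)[...,:2]-O;return d@np.array([[np.cos(a),-np.sin(a)],[np.sin(a),np.cos(a)]])
def delta(target,yaw=None):
    o,p,r=pose();print('tool delta',(r.T@(np.array(target)-p)).round(4), 'spin',None if yaw is None else -((yaw-np.degrees(np.arctan2(r[1,0],r[0,0]))+180)%360-180))
E
python3 - <<'E'
from h import *
show()
p=bot.read_camera("wrist");w=cloud(p);h=hsv(p);H,S,V=h[...,0],h[...,1],h[...,2]
cv2.imwrite('pics/w1.png',p['img'][:,:,::-1])
blu=(H>100)&(H<125)&(S>120)&box(w,[.42,-.42,.01],[.7,-.2,.15]);P=w[blu];print(len(P))
k,*_=np.linalg.lstsq(np.c_[P[:,:2],np.ones(len(P))],P[:,2],rcond=None);print(k,np.degrees(np.arctan2(k[1],k[0])))
Q=rack(P);print('rack x',np.percentile(Q[:,0],[.5,2,98,99.5]),'y',np.percentile(Q[:,1],[.5,2,50,98,99.5]),'z',np.percentile(P[:,2],[1,99]),rect(P))
m=box(w,[.42,-.45,.186],[.72,-.18,.203]);print('shelf',m.sum())
if m.sum()>20: Q=rack(w[m]);print(rect(w[m]),Q.min(0),Q.max(0))
E
```

```text
t 2.3 p [ 0.4785 -0.3439  0.2087] yaw 11.23 rz [ 0.001  0.001 -1.   ] F [-0.3  0.3  1.4] w 1.001 gf 0.0
12
[ 0.61330565  0.15452141 -0.20822039] 14.141266358122955
rack x [-0.06258169 -0.0625732  -0.05461803 -0.05447638] y [-0.01617653 -0.01602839 -0.01341357 -0.00899657 -0.00883149] z [0.04317769 0.04878417] (array([ 497.3, -332.4]), array([ 4.7, 11. ]), 59.1)
shelf 27347
(array([ 568.4, -304.8]), array([64.8, 90.3]), 11.3) [-0.01745205 -0.04584492] [0.04766872 0.04441153]
```

View pics/w1.png

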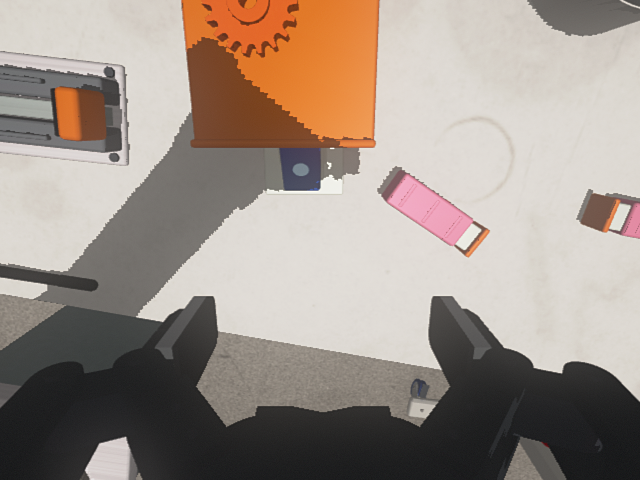

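The wrist view shows the shelf with the gear at (285,70), its front edge at row 143, and the enclosure's low end with the window at (301,170), partly in shadow. I'll measure its sideways extent.

```bash
python3 - <<'E'
from h import *
p=bot.read_camera("wrist");w=cloud(p);h=hsv(p);H,S,V=h[...,0],h[...,1],h[...,2]
m=np.zeros((480,640),bool);m[149:200,262:345]=1
m&=(H>95)&(H<135)&(S>70)
P=w[m];Q=rack(P);print(len(P),'x',np.percentile(Q[:,0],[1,50,99]),'y',np.percentile(Q[:,1],[1,5,50,95,99]),'z',np.percentile(P[:,2],[1,99]))
for r in(152,165,178,186): 
    c=np.where(m[r])[0]; print(r,c.min(),c.max(),rack(w[r,c.min()]),rack(w[r,c.max()]),w[r,300])
# stop/white under
for r in range(184,196,2): print(r,rack(w[r,300]).round(4),w[r,300,2].round(4),p['img'][r,300])
delta([.4966,-.3181,.2],11)
E
```

```text
116 x [-0.06302979 -0.05978272 -0.02751819] y [-0.01724779 -0.01632239 -0.00896299  0.01217792  0.01416891] z [0.04235662 0.06909997]Traceback (most recent call last):
  File "<stdin>", line 7, in <module>
    return umr_minimum(a, axis, None, out, keepdims, initial, where)
ValueError: zero-size array to reduction operation minimum which has no identity
```

Request:
send_rows --deltas "0.0235 -0.0213 0.02 0.2; 0.0235 -0.0213 0.05 0.2; 0.0235 -0.0213 0.075 0.2; 0.0235 -0.0213 0.085 0.2; 0.0235 -0.0213 0.085 0.2"

```text
t: 2.9
eef_pos: [0.4934, -0.322, 0.1222]
tool_rot: [-0.001, 0.996, 0.094, -0.001]
contact_force: [-0.0, -0.0, -0.2]
gripper_width: 0.994
grasp_force: 0.0
```

```bash
python3 - <<'E'
from h import *
show();o,p,r=pose();print(rack(p),rack(r[:2,0]+[.5535,-.307]))
E
```

```text
t 2.9 p [ 0.4934 -0.322   0.1222] yaw 10.77 rz [-0.003  0.001 -1.   ] F [-0.  -0.  -0.2] w 0.994 gf 0.0
[-0.06188182 -0.00329786] [ 0.99998889 -0.00404845]
```

Request:
send_rows --deltas "0 0 0.01 0; 0 0 0.025 0; 0 0 0.04 0; 0 0 0.04 0"

```text
t: 3.3
eef_pos: [0.4931, -0.321, 0.0809]
tool_rot: [-0.001, 0.996, 0.094, -0.002]
contact_force: [-0.5, 0.9, -0.2]
gripper_width: 1.0
grasp_force: 0.0
```

```bash
python3 - <<'E'
from h import *
show();o,p,r=pose();print(rack(p))
E
```

```text
t 3.3 p [ 0.4931 -0.321   0.0809] yaw 10.83 rz [-0.004  0.002 -1.   ] F [-0.5  0.9 -0.2] w 1.0 gf 0.0
[-0.06192898 -0.00219393]
```

Request:
send_rows --deltas "0.004 -0.002 0.005 0; 0.004 -0.002 0.015 0; 0.0045 -0.002 0.028 0; 0.0045 -0.002 0.041 0; 0.0045 -0.002 0.041 0"

```text
t: 3.8
eef_pos: [0.4972, -0.3181, 0.0399]
tool_rot: [-0.001, 0.996, 0.094, -0.002]
contact_force: [-1.0, 0.2, 1.0]
gripper_width: 0.998
grasp_force: 0.0
```

```bash
python3 - <<'E'
from h import *
show();o,p,r=pose();print(rack(p))
E
```

```text
t 3.8 p [ 0.4972 -0.3181  0.0399] yaw 10.83 rz [-0.004  0.002 -1.   ] F [-1.   0.2  1. ] w 0.998 gf 0.0
[-0.05740793 -0.00017946]
```

Request:
send_rows --deltas "0.001 0 0 0; 0.001 0 0 0; 0.001 0 0 0; 0.001 0 0 0; 0.001 0 0 0" --claw 0 --force 80

```text
t: 4.3
eef_pos: [0.5, -0.3189, 0.0427]
tool_rot: [0.0, 0.996, 0.094, 0.0]
contact_force: [0.1, 0.6, 0.9]
gripper_width: 0.142
grasp_force: 0.0
```

Request:
send_rows --deltas "0 0 0 0; 0 0 0 0; 0 0 0 0; 0 0 0 0"

```text
t: 4.7
eef_pos: [0.4998, -0.3188, 0.0424]
tool_rot: [-0.0, 0.996, 0.094, -0.0]
contact_force: [0.0, 0.2, -0.6]
gripper_width: -0.005
grasp_force: 0.0
```

```bash
python3 - <<'E'
from h import *
print(bot.tips_ahead)
p=bot.read_camera("scene");w=bot.read_camera("wrist")
a=cv2.resize(p['img'][170:290,330:450],(480,480),interpolation=cv2.INTER_CUBIC)
b=cv2.resize(w['img'],(320,240));b=cv2.copyMakeBorder(b,0,240,0,0,cv2.BORDER_CONSTANT)
cv2.imwrite('pics/chk.png',np.hstack([a,b])[:,:,::-1])
W=cloud(w)
m=box(W,[.42,-.42,.012],[.56,-.2,.12]);print(m.sum())
E
```

```text
0.008
8272
```

View pics/chk.png

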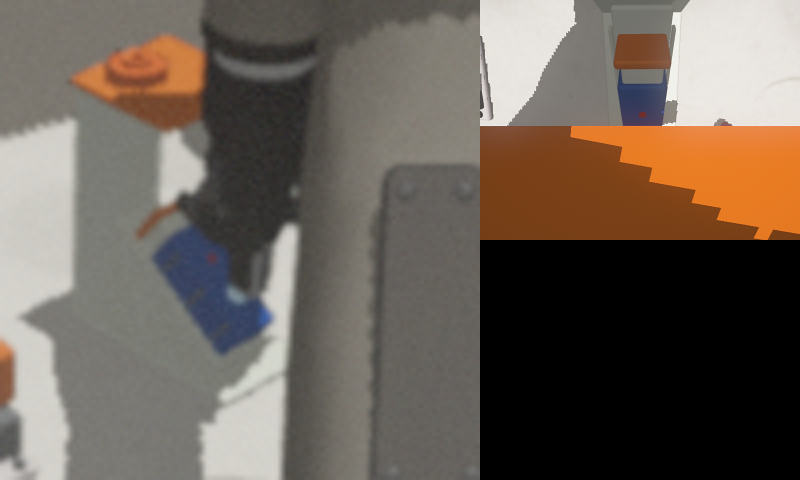

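```bash
python3 - <<'E'
from h import *
w=bot.read_camera("wrist");W=cloud(w);h=hsv(w);H,S=h[...,0],h[...,1]
print('cam',np.linalg.inv(w['camera_from_world'])[:3,3],rack(np.linalg.inv(w['camera_from_world'])[:3,3]))
b=(H>95)&(H<135)&(S>80)&box(W,[.42,-.42,.01],[.7,-.2,.17]);P=W[b];Q=np.c_[rack(P),P[:,2]]
print(len(P),np.percentile(Q,[1,50,99],axis=0).round(4))
a=np.radians(35);s=Q[:,0]*np.cos(a)+(Q[:,2]-.046)*np.sin(a);n=-Q[:,0]*np.sin(a)+(Q[:,2]-.046)*np.cos(a)
print('s',np.percentile(s,[1,50,99]),'n',np.percentile(n,[1,50,99]))
o=(H<20)&(S>140)&box(W,[.42,-.42,.01],[.7,-.2,.17]);P=W[o];Q=np.c_[rack(P),P[:,2]];s=Q[:,0]*np.cos(a)+(Q[:,2]-.046)*np.sin(a);n=-Q[:,0]*np.sin(a)+(Q[:,2]-.046)*np.cos(a)
print('cap',len(P),'s',np.percentile(s,[1,50,99]),'n',np.percentile(n,[1,50,99]),'y',np.percentile(Q[:,1],[1,50,99]))
p=bot.read_camera("scene")
for d in bot.landmark_of(p,"enclosure")[:3]:print(d['xyz'],d['confidence'],rack(d['xyz']))
show()
E
```

```text
cam [ 0.57116506 -0.30385058  0.20844931] [ 0.01794144 -0.0002791 ]
5819 [[-0.0311 -0.0129  0.0659]
 [-0.0069  0.0032  0.0825]
 [ 0.009   0.0153  0.0893]]
s [-0.01399752  0.01545924  0.02804744] n [0.02289978 0.03399408 0.03506716]
cap 6237 s [0.00029716 0.04675066 0.04764443] n [0.00237539 0.02379992 0.03512317] y [-0.0122277   0.00171178  0.01529452]
[0.5442, -0.3117, 0.0399] 0.77 [-0.01002594 -0.00283912]
[0.5451, -0.6788, 0.0161] 0.56 [-0.07918845 -0.36336619]
t 4.95 p [ 0.4998 -0.3188  0.0424] yaw 10.83 rz [ 0. -0. -1.] F [ 1.   0.3 -0.2] w 0.001 gf 0.0
```

```bash
python3 - <<'E'
from h import *
p=bot.read_camera("scene");W=cloud(p)
for r in range(222,252,3):
    print(r,[ (c,*(np.r_[rack(W[r,c]),W[r,c,2]]*1000).round(0).astype(int).tolist(),p['img'][r,c].tolist()) for c in (386,390,394,398)])
E
```

```text
222 [(386, -43, 15, 130, [59, 58, 55]), (390, -56, 14, 136, [53, 52, 49]), (394, -72, 17, 144, [50, 52, 50]), (398, -68, -3, 134, [53, 53, 52])]
225 [(386, -63, 37, 139, [52, 55, 50]), (390, -47, 3, 118, [53, 52, 51]), (394, -69, 13, 132, [55, 54, 51]), (398, -66, -5, 123, [51, 47, 48])]
228 [(386, -64, 37, 131, [45, 43, 42]), (390, -60, 17, 121, [54, 54, 52]), (394, -66, 9, 120, [51, 49, 45]), (398, -67, -5, 114, [54, 53, 54])]
231 [(386, -66, 39, 124, [56, 56, 60]), (390, -67, 25, 118, [50, 50, 45]), (394, -66, 8, 110, [55, 54, 52]), (398, -61, -14, 99, [143, 142, 137])]
234 [(386, -21, -13, 71, [61, 70, 95]), (390, -61, 17, 103, [53, 52, 50]), (394, -70, 12, 105, [90, 89, 89]), (398, 27, -116, 4, [169, 166, 161])]
237 [(386, -27, -6, 67, [54, 63, 91]), (390, -56, 11, 89, [55, 52, 48]), (394, -68, 9, 93, [93, 94, 92]), (398, 18, -107, 1, [185, 184, 177])]
240 [(386, -34, 1, 65, [56, 66, 91]), (390, -59, 13, 82, [52, 53, 50]), (394, -68, 8, 84, [91, 91, 89]), (398, 5, -92, 5, [202, 200, 194])]
243 [(386, -42, 9, 62, [76, 92, 113]), (390, -48, 0, 62, [103, 110, 116]), (394, -64, 2, 70, [100, 101, 102]), (398, -3, -85, 1, [210, 208, 200])]
246 [(386, -44, 10, 54, [54, 68, 97]), (390, -47, -2, 50, [70, 83, 110]), (394, -53, -11, 49, [59, 70, 103]), (398, -16, -70, 5, [206, 205, 200])]
249 [(386, -50, 17, 51, [54, 65, 95]), (390, -55, 6, 49, [59, 72, 99]), (394, -59, -5, 46, [56, 73, 113]), (398, -65, -14, 45, [160, 166, 178])]
```

Request:
send_rows --deltas "-0.003 0 -0.015 0; -0.004 0 -0.03 0; -0.004 0 -0.05 0; -0.004 0 -0.05 0; -0.004 0 -0.05 0" --claw 1

```text
t: 5.5
eef_pos: [0.4964, -0.32, 0.0938]
tool_rot: [0.001, 0.996, 0.094, 0.001]
contact_force: [-1.0, 0.8, 0.6]
gripper_width: 0.844
grasp_force: 0.0
```

```bash
python3 - <<'E'
from h import *
show();o,t,r=pose()
for c in("wrist","scene","top"):
    p=bot.read_camera(c);W=cloud(p);T=(W-t)@r   # tool coords
    m=box(T,[-.06,-.075,-.12],[.06,.075,.06])&(p['img'].max(-1)<125)
    # exclude scene things: rack points
    Q=T[m];print(c,len(Q))
    if len(Q)>5:
        print(np.percentile(Q,[1,10,50,90,99],axis=0).round(4))
        for z0 in np.arange(-.08,.03,.01):
            s=Q[(Q[:,2]>=z0)&(Q[:,2]<z0+.01)]
            if len(s): print(round(z0,3),len(s),s.min(0).round(3),s.max(0).round(3))
E
```

```text
t 5.5 p [ 0.4964 -0.32    0.0938] yaw 10.82 rz [ 0.002 -0.001 -1.   ] F [-1.   0.8  0.6] w 0.844 gf 0.0
wrist 75665
[[-0.0094 -0.0671 -0.1191]
 [-0.0018 -0.0579 -0.1125]
 [ 0.012  -0.0137 -0.0977]
 [ 0.0455  0.0551 -0.0778]
 [ 0.0584  0.0643 -0.0417]]
-0.08 2463 [ 0.001 -0.069 -0.08 ] [ 0.015  0.065 -0.07 ]
-0.07 2210 [-0.011 -0.051 -0.07 ] [ 0.012  0.048 -0.06 ]
-0.06 1890 [-0.011 -0.051 -0.06 ] [ 0.012  0.048 -0.05 ]
-0.05 1530 [-0.011 -0.051 -0.05 ] [ 0.012  0.049 -0.04 ]
-0.04 532 [-0.011 -0.049 -0.04 ] [ 0.012  0.047 -0.032]
scene 960
[[-0.0186 -0.0734 -0.119 ]
 [-0.0131 -0.0662 -0.1109]
 [ 0.0055 -0.0193 -0.0562]
 [ 0.0495  0.0212  0.0458]
 [ 0.0587  0.0415  0.0582]]
-0.08 34 [-0.015 -0.068 -0.08 ] [ 0.014  0.043 -0.07 ]
-0.07 42 [-0.013 -0.059 -0.07 ] [ 0.01   0.044 -0.06 ]
-0.06 38 [-0.014 -0.056 -0.06 ] [ 0.012  0.041 -0.05 ]
-0.05 43 [-0.011 -0.056 -0.05 ] [ 0.013  0.041 -0.04 ]
-0.04 15 [-0.01 -0.05 -0.04] [ 0.015  0.043 -0.034]
-0.0 29 [ 0.04  -0.025  0.002] [0.059 0.003 0.01 ]
0.01 54 [ 0.03  -0.022  0.01 ] [0.059 0.008 0.02 ]
0.02 86 [ 0.015 -0.024  0.02 ] [0.058 0.015 0.03 ]
top 110
[[-0.0119 -0.0749 -0.1171]
 [-0.0105 -0.0728 -0.1038]
 [ 0.0464 -0.0403 -0.0935]
 [ 0.0573 -0.0198  0.0452]
 [ 0.0594 -0.0176  0.0571]]
-0.08 3 [-0.012 -0.057 -0.08 ] [-0.001 -0.046 -0.08 ]
-0.05 2 [-0.01  -0.057 -0.043] [-0.006 -0.051 -0.042]
0.01 2 [ 0.052 -0.018  0.011] [ 0.055 -0.017  0.016]
0.02 3 [ 0.044 -0.019  0.021] [ 0.058 -0.018  0.028]
```

```bash
python3 - <<'E'
from h import *
o,t,r=pose();print('q',np.round(o['q'],3))
for c in("scene","top"):
    p=bot.read_camera(c);W=cloud(p);T=(W-t)@r
    for z0 in np.arange(-.36,-.08,.02):
        m=box(T,[-.12,-.1,z0],[.15,.1,z0+.02])&(W[...,2]>.205)|box(T,[-.12,-.1,z0],[-.01,.1,z0+.02])
        Q=T[m]
        if len(Q)>3: print(c,round(z0,2),len(Q),np.percentile(Q,2,axis=0).round(3),np.percentile(Q,98,axis=0).round(3))
w=bot.read_camera("wrist");C=np.linalg.inv(w['camera_from_world'])[:3,3];print('cam',(C-t)@r)
E
```

```text
q [ 0.568  0.476 -0.132  1.859  0.083  0.814 -0.988]
scene -0.36 206 [-0.056 -0.072 -0.359] [ 0.043 -0.03  -0.341]
scene -0.34 206 [-0.039 -0.062 -0.339] [ 0.041 -0.006 -0.321]
scene -0.32 267 [-0.039 -0.051 -0.32 ] [ 0.02   0.006 -0.301]
scene -0.3 227 [-0.038 -0.041 -0.299] [ 0.018 -0.001 -0.28 ]
scene -0.28 255 [-0.037 -0.041 -0.279] [ 0.044 -0.001 -0.26 ]
scene -0.26 232 [-0.038 -0.041 -0.26 ] [ 0.025  0.002 -0.24 ]
scene -0.24 234 [-0.039 -0.044 -0.24 ] [ 0.022  0.001 -0.22 ]
scene -0.22 146 [-0.034 -0.041 -0.219] [ 0.026 -0.001 -0.2  ]
scene -0.2 265 [-0.038 -0.041 -0.199] [ 0.024  0.006 -0.181]
scene -0.18 225 [-0.038 -0.041 -0.179] [ 0.023  0.006 -0.161]
scene -0.16 136 [-0.037 -0.07  -0.159] [ 0.015  0.    -0.14 ]
scene -0.14 270 [-0.02  -0.073 -0.139] [ 0.011  0.028 -0.121]
scene -0.12 150 [-0.019 -0.075 -0.12 ] [ 0.087  0.024 -0.101]
scene -0.1 48 [-0.016 -0.075 -0.1  ] [-0.01   0.029 -0.083]
top -0.36 10 [-0.011 -0.062 -0.359] [ 0.055  0.032 -0.345]
top -0.16 14 [-0.011 -0.07  -0.143] [ 0.011 -0.053 -0.14 ]
top -0.14 49 [-0.011 -0.071 -0.14 ] [ 0.012 -0.049 -0.12 ]
top -0.12 14 [-0.012 -0.073 -0.12 ] [ 0.103 -0.004 -0.104]
top -0.1 5 [-0.012 -0.075 -0.094] [-0.011 -0.058 -0.087]
cam [ 0.07294904 -0.00126999 -0.16578946]
```

Request:
send_rows --deltas "0.001 -0.002 0.02 0; 0.001 -0.002 0.04 0; 0.001 -0.002 0.054 0; 0.001 -0.002 0.058 0"

```text
t: 6.2
eef_pos: [0.4953, -0.3167, 0.0325]
tool_rot: [-0.001, 0.996, 0.094, -0.001]
contact_force: [-0.1, 0.3, 0.6]
gripper_width: 0.999
grasp_force: 0.0
```

Request:
send_rows --deltas "0 0 0.002 0; 0 0 0.003 0"

```text
t: 6.4
eef_pos: [0.4969, -0.3176, 0.0318]
tool_rot: [0.0, 0.996, 0.094, 0.0]
contact_force: [0.7, -0.8, 0.1]
gripper_width: 0.999
grasp_force: 0.0
```

Request:
send_rows --deltas "0 0 0.002 0; 0 0 0.003 0"

```text
t: 6.6
eef_pos: [0.4968, -0.3176, 0.0289]
tool_rot: [0.0, 0.996, 0.094, 0.0]
contact_force: [-0.6, -0.3, 0.5]
gripper_width: 0.997
grasp_force: 0.0
```

Request:
send_rows --deltas "0 0 0.002 0; 0 0 0.003 0"

```text
t: 6.8
eef_pos: [0.4965, -0.3174, 0.0254]
tool_rot: [0.0, 0.996, 0.094, 0.0]
contact_force: [0.4, 0.3, -0.6]
gripper_width: 1.002
grasp_force: 0.0
```

Request:
send_rows --deltas "0 0 0.004 0; 0 0 0.008 0; 0 0 0.011 0; 0 0 0.011 0"

```text
t: 7.2
eef_pos: [0.4961, -0.3171, 0.0137]
tool_rot: [-0.0, 0.996, 0.094, -0.0]
contact_force: [-0.0, -0.7, 0.2]
gripper_width: 1.001
grasp_force: 0.0
```

Request:
send_rows --deltas "0 0 0.004 0; 0 0 0.008 0; 0 0 0.01 0; 0 0 0.01 0"

```text
t: 7.6
eef_pos: [0.4962, -0.3172, 0.004]
tool_rot: [-0.0, 0.996, 0.094, -0.0]
contact_force: [-0.1, -0.3, -0.3]
gripper_width: 1.001
grasp_force: 0.0
```

```bash
python3 - <<'E'
from h import *
show();o,t,r=pose();print(rack(t))
p=bot.read_camera("wrist");W=cloud(p);T=(W-t)@r
m=box(T,[-.02,-.06,-.07],[.02,.06,.0])&(p['img'].max(-1)<125);Q=T[m];print(len(Q),Q.max(0),Q.min(0))
p=bot.read_camera("scene");W=cloud(p);T=(W-t)@r
m=box(T,[-.02,-.06,-.07],[.02,-.03,.0])&(p['img'].max(-1)<125);Q=T[m];print(len(Q),Q.max(0),Q.min(0))
E
```

```text
t 7.6 p [ 0.4962 -0.3172  0.004 ] yaw 10.83 rz [-0.001  0.    -1.   ] F [-0.1 -0.3 -0.3] w 1.001 gf 0.0
[-0.05818944  0.00087674]
9235 [ 0.01999847  0.05525479 -0.00015347] [-0.01591693 -0.05826466 -0.06999508]
104 [ 0.01956549 -0.03010545 -0.00014582] [-0.01407008 -0.05988303 -0.06977082]
```

Request:
send_rows --deltas "0.001 0 0 0; 0.001 0 0 0; 0.001 0 0 0; 0.001 0 0 0; 0.001 0 0 0" --claw 0 --force 80

```text
t: 8.2
eef_pos: [0.4977, -0.318, 0.0051]
tool_rot: [0.001, 0.996, 0.094, 0.0]
contact_force: [-1.2, -1.3, 4.6]
gripper_width: 0.377
grasp_force: 79.4
```

Request:
send_rows --deltas "0 0 0 0; 0 0 0 0"

```text
t: 8.4
eef_pos: [0.4978, -0.318, 0.0051]
tool_rot: [0.001, 0.996, 0.094, 0.0]
contact_force: [-1.8, -1.8, 5.9]
gripper_width: 0.378
grasp_force: 79.5
```

Request:
send_rows --deltas "0 0 -0.004 0; 0 0 -0.01 0; 0 0 -0.018 0; 0 0 -0.026 0; 0 0 -0.03 0"

```text
t: 8.9
eef_pos: [0.4979, -0.3173, 0.0355]
tool_rot: [0.0, 0.996, 0.094, 0.001]
contact_force: [-0.3, 0.4, -2.0]
gripper_width: 0.379
grasp_force: 79.6
```

```bash
cat >> h.py <<'E'
def encl():
    o,t,r=pose()
    w=bot.read_camera("wrist");W=cloud(w);h=hsv(w);H,S=h[...,0],h[...,1];T=(W-t)@r
    near=box(T,[-.05,-.04,-.13],[.14,.04,.04])
    b=(H>95)&(H<135)&(S>80)&near;P=T[b]
    c=(H<20)&(S>140)&near
    return P,T[c]
E
python3 - <<'E'
from h import *
show();P,C=encl();print(len(P),np.percentile(P,[1,50,99],axis=0).round(4))
if len(C):print('cap',np.percentile(C,[1,50,99],axis=0).round(4))
f=P[np.abs(P[:,1])<.014];k=np.polyfit(f[:,0],f[:,2],1);print('tilt',np.degrees(np.arctan(k[0])))
E
```

```text
t 8.9 p [ 0.4979 -0.3173  0.0355] yaw 10.83 rz [ 0.001 -0.001 -1.   ] F [-0.3  0.4 -2. ] w 0.379 gf 79.6
16640 [[-0.0036 -0.0171 -0.0839]
 [ 0.0444 -0.0018 -0.0735]
 [ 0.0635  0.0144 -0.0403]]
cap [[ 0.0723 -0.0169 -0.0954]
 [ 0.0811 -0.003  -0.0881]
 [ 0.0937  0.0118 -0.0697]]
tilt -34.02884244814872
```

Request:
send_rows --deltas "-0.012 0 0 0; -0.025 0 -0.01 0; -0.025 0 -0.025 0; -0.025 0 -0.04 0; -0.025 0 -0.042 0" --force 35

```text
t: 9.45
eef_pos: [0.475, -0.3229, 0.0796]
tool_rot: [0.001, 0.996, 0.094, 0.002]
contact_force: [0.6, -0.0, -2.3]
gripper_width: 0.381
grasp_force: 79.6
```

Request:
send_rows --deltas "0 0 -0.005 0; 0 0 -0.01 0; 0 0 -0.015 0; 0 0 -0.02 0; 0 0 -0.02 0"

```text
t: 9.95
eef_pos: [0.4702, -0.3218, 0.0951]
tool_rot: [-0.001, 0.996, 0.094, -0.002]
contact_force: [-2.3, -1.0, -12.8]
gripper_width: 0.376
grasp_force: 77.5
```

```bash
python3 - <<'E'
from h import *
show();P,C=encl();print(len(P),np.percentile(P,[1,50,99],axis=0).round(4))
if len(C):print('cap',np.percentile(C,[1,50,99],axis=0).round(4))
f=P[np.abs(P[:,1])<.014];k=np.polyfit(f[:,0],f[:,2],1);print('tilt',np.degrees(np.arctan(k[0])))
E
```

```text
t 9.95 p [ 0.4702 -0.3218  0.0951] yaw 10.77 rz [-0.005  0.001 -1.   ] F [ -2.3  -1.  -12.8] w 0.376 gf 77.5
16484 [[-0.0045 -0.017  -0.0795]
 [ 0.0436 -0.0022 -0.0686]
 [ 0.0642  0.0144 -0.0401]]
cap [[ 6.710e-02 -3.920e-02 -1.015e-01]
 [ 8.120e-02 -1.000e-04 -9.500e-02]
 [ 9.360e-02  3.930e-02 -9.340e-02]]
tilt -30.16312126478979
```

Request:
send_rows --deltas "0 0 0 0; 0 0 0 0; 0 0 -0.003 0; 0 0 -0.006 0; 0 0 -0.008 0" --claw 0 --force 30

```text
t: 10.5
eef_pos: [0.4727, -0.3217, 0.1047]
tool_rot: [-0.0, 0.996, 0.095, -0.0]
contact_force: [-4.1, -2.9, -13.6]
gripper_width: 0.383
grasp_force: 77.1
```

```bash
cat >> h.py <<'E'
def tilt():
    show();P,C=encl();print(len(P),np.percentile(P,[1,50,99],axis=0).round(4).tolist())
    if len(C):print('cap',np.percentile(C,[1,50,99],axis=0).round(4).tolist())
    f=P[np.abs(P[:,1])<.014];f=f[f[:,2]<np.percentile(f[:,2],70)];k=np.polyfit(f[:,0],f[:,2],1);print('tilt',np.degrees(np.arctan(k[0])))
E
python3 -c "
from h import *
tilt()"
```

```text
t 10.5 p [ 0.4727 -0.3217  0.1047] yaw 10.85 rz [-0.  0. -1.] F [ -4.1  -2.9 -13.6] w 0.383 gf 77.1
14988 [[-0.0062, -0.0173, -0.0723], [0.0383, -0.0025, -0.0606], [0.0622, 0.0144, -0.0397]]
cap [[0.0651, -0.0392, -0.0916], [0.0819, -0.0001, -0.085], [0.0966, 0.0392, -0.0834]]
tilt -25.119699217486854
```

Request:
send_rows --deltas "0 0 -0.004 0; 0 0 -0.008 0; 0 0 -0.012 0; 0 0 -0.016 0; 0 0 -0.018 0"

```text
t: 11.05
eef_pos: [0.4735, -0.3217, 0.1232]
tool_rot: [0.0, 0.996, 0.095, 0.001]
contact_force: [-3.8, 0.6, -12.4]
gripper_width: 0.376
grasp_force: 76.7
```

```bash
python3 -c "
from h import *
tilt()"
```

```text
t 11.05 p [ 0.4735 -0.3217  0.1232] yaw 10.86 rz [ 0.001 -0.    -1.   ] F [ -3.8   0.6 -12.4] w 0.376 gf 76.7
14692 [[-0.0094, -0.0173, -0.0566], [0.0333, -0.0027, -0.0498], [0.0621, 0.0145, -0.0401]]
cap [[0.0646, -0.0392, -0.0729], [0.0847, -0.0001, -0.0664], [0.1021, 0.0392, -0.0647]]
tilt -12.332081123443533
```

Request:
send_rows --deltas "0 0 -0.004 0; 0 0 -0.008 0; 0 0 -0.012 0; 0 0 -0.016 0; 0 0 -0.018 0"

```text
t: 11.6
eef_pos: [0.4733, -0.3219, 0.141]
tool_rot: [0.0, 0.996, 0.094, 0.0]
contact_force: [-2.8, -0.4, -9.2]
gripper_width: 0.383
grasp_force: 75.6
```

```bash
python3 -c "
from h import *
tilt()"
```

```text
t 11.6 p [ 0.4733 -0.3219  0.141 ] yaw 10.84 rz [ 0.001 -0.    -1.   ] F [-2.8 -0.4 -9.2] w 0.383 gf 75.6
15149 [[-0.0122, -0.0173, -0.0436], [0.03, -0.0023, -0.0421], [0.0626, 0.0145, -0.0406]]
cap [[0.0648, -0.0392, -0.0551], [0.0875, -0.0002, -0.0485], [0.1072, 0.0392, -0.0469]]
tilt -0.2344477025796477
```

Request:
send_rows --deltas "0 0 0.008 0; -0.01 0 0.015 0; -0.045 0 0.015 0; -0.085 0 0.015 0; -0.12 0 0.015 0"

```text
t: 12.15
eef_pos: [0.3541, -0.3454, 0.1256]
tool_rot: [0.001, 0.996, 0.094, 0.001]
contact_force: [-0.2, -0.8, -3.1]
gripper_width: 0.378
grasp_force: 76.3
```

```bash
python3 -c "
from h import *
tilt()
delta([.518,-.0836,.125],95.6)"
```

```text
t 12.15 p [ 0.3541 -0.3454  0.1256] yaw 10.8 rz [ 0.002 -0.002 -1.   ] F [-0.2 -0.8 -3.1] w 0.378 gf 76.3
17740 [[-0.0121, -0.0173, -0.0442], [0.0351, -0.0012, -0.0425], [0.0681, 0.0147, -0.0407]]
cap [[0.0766, -0.0172, -0.0448], [0.079, -0.0015, -0.0431], [0.0817, 0.0149, -0.0414]]
tilt -0.4984229068692953
tool delta [ 0.216  -0.2278 -0.0008] spin -85.13437497744326
```

```bash
python3 - <<'E'
from h import *
o,t,r=pose();w=bot.read_camera("wrist");T=(cloud(w)-t)@r
m=box(T,[.05,-.008,-.06],[.095,.004,.0]);P=T[m];I=w['img'][m]
for a in np.arange(.055,.09,.0015):
    s=(P[:,0]>=a)&(P[:,0]<a+.0015)
    if s.sum():print(round(a,4),s.sum(),I[s].mean(0).astype(int),np.median(P[s,2]).round(4))
E
```

```text
0.055 151 [ 59  71 105] -0.0429
0.0565 166 [ 62  74 110] -0.043
0.058 155 [ 67  84 127] -0.0431
0.0595 172 [ 71  89 135] -0.0429
0.061 149 [ 75  93 142] -0.0431
0.0625 177 [ 79 101 156] -0.043
0.064 158 [ 83 107 165] -0.0432
0.0655 165 [ 86 113 179] -0.043
0.067 180 [ 79  97 152] -0.0424
0.0685 180 [182 184 190] -0.0399
0.07 143 [242 242 238] -0.0397
0.0715 180 [243 243 239] -0.0397
0.073 180 [242 242 238] -0.0398
0.0745 144 [207 206 197] -0.0391
0.076 214 [194 122  81] -0.0425
0.0775 181 [239 151  86] -0.0433
0.079 172 [236 145  84] -0.0433
0.0805 177 [203 120  78] -0.0427
```

Request:
send_rows --deltas "0.01 -0.02 0 -8; 0.03 -0.045 0 -16; 0.055 -0.07 0 -24.5; 0.08 -0.09 0 -33; 0.108 -0.113 0 -41"

```text
t: 12.75
eef_pos: [0.4419, -0.2127, 0.1261]
tool_rot: [0.001, 0.898, 0.439, 0.001]
contact_force: [1.2, 0.8, -2.4]
gripper_width: 0.379
grasp_force: 76.5
```

```bash
python3 -c "
from h import *
show()
delta([.518,-.0863,.125],95.6)"
```

```text
t 12.75 p [ 0.4419 -0.2127  0.1261] yaw 52.11 rz [ 0.004 -0.001 -1.   ] F [ 1.2  0.8 -2.4] w 0.379 gf 76.5
tool delta [ 0.1465 -0.0176  0.0012] spin -43.487343514386396
```

Request:
send_rows --deltas "0.025 -0.003 0 -8.5; 0.06 -0.007 0 -17; 0.095 -0.011 0 -25.5; 0.125 -0.015 0 -34; 0.14 -0.017 0 -42.5"

```text
t: 13.25
eef_pos: [0.5163, -0.089, 0.1263]
tool_rot: [0.001, 0.676, 0.736, 0.002]
contact_force: [0.2, -1.8, -2.1]
gripper_width: 0.381
grasp_force: 76.4
```

Request:
send_rows --deltas "0 0 0 0; 0 0 0 0"

```text
t: 13.45
eef_pos: [0.5135, -0.0931, 0.1255]
tool_rot: [0.0, 0.681, 0.732, 0.0]
contact_force: [0.0, -0.3, -2.1]
gripper_width: 0.378
grasp_force: 76.4
```

```bash
python3 - <<'E'
from h import *
show()
delta([.518,-.0863,.125],95.6)
p=bot.read_camera("wrist");cv2.imwrite('pics/w2.png',p['img'][:,:,::-1])
for q in("clamp_bed","jaw_face","trigger_pad","release_top","enclosure"):
    for d in bot.landmark_of(p,q)[:2]: print(q,round(d['confidence'],2),np.round(d['xyz'],4))
E
```

```text
t 13.45 p [ 0.5135 -0.0931  0.1255] yaw 94.12 rz [ 0.001  0.    -1.   ] F [ 0.  -0.3 -2.1] w 0.378 gf 76.4
tool delta [0.0064 0.0049 0.0005] spin -1.4834666953025248
jaw_face 0.16 [ 0.5124 -0.065   0.1294]
enclosure 0.85 [ 0.513  -0.0659  0.1321]
```

View pics/w2.png

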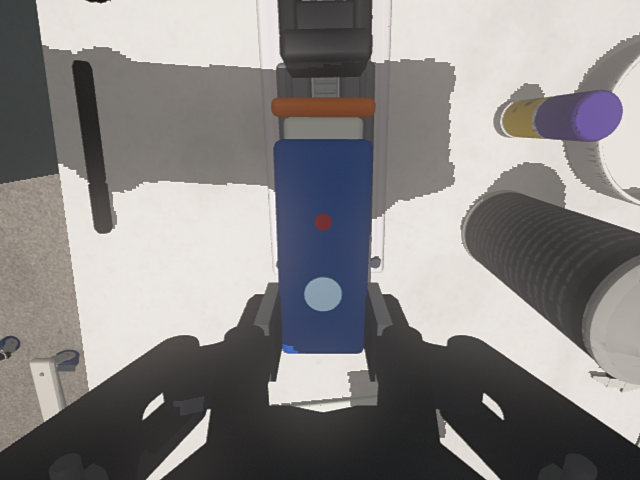

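Request:
send_rows --deltas "0.003 0.003 0 -0.8; 0.0064 0.005 0 -1.5; 0.0064 0.005 0 -1.5; 0.0064 0.005 0 -1.5"

```text
t: 14.15
eef_pos: [0.5176, -0.0855, 0.1254]
tool_rot: [-0.0, 0.67, 0.742, 0.0]
contact_force: [-0.1, -0.1, -1.7]
gripper_width: 0.38
grasp_force: 76.4
```

```bash
python3 - <<'E'
from h import *
show();delta([.518,-.0863,.125],95.6)
a=np.radians(95.6);C=np.array([.506,.0245]);R=np.array([[np.cos(a),-np.sin(a)],[np.sin(a),np.cos(a)]])
p=bot.read_camera("wrist");W=cloud(p);Q=np.c_[(W.reshape(-1,3)[:,:2]-C)@R,W.reshape(-1,3)[:,2]]
for n,lo,hi in(('jawtop',[-.03,-.05,.075],[.01,.05,.086]),('baseplate',[-.14,-.07,.001],[.02,.07,.012]),('rails',[-.1,-.05,.03],[-.02,.05,.05])):
    s=Q[box(Q,np.array(lo),np.array(hi))]
    if len(s)>9:
        for e in np.linspace(lo[0],hi[0],5)[:-1]:
            t=s[(s[:,0]>e)&(s[:,0]<e+(hi[0]-lo[0])/4)]
            if len(t)>9:print(n,round(e,3),len(t),np.percentile(t,1,axis=0).round(4),np.percentile(t,99,axis=0).round(4))
E
```

```text
t 14.15 p [ 0.5176 -0.0855  0.1254] yaw 95.85 rz [-0.  0. -1.] F [-0.1 -0.1 -1.7] w 0.38 gf 76.4
tool delta [-0.0008  0.0003  0.0004] spin 0.25315941637830974
jawtop -0.02 630 [-0.0138 -0.0215  0.0756] [-0.0101  0.0205  0.08  ]
jawtop -0.01 1888 [-0.0097 -0.0244  0.0763] [-0.0001  0.0235  0.0821]
jawtop 0.0 1031 [ 0.0001 -0.0247  0.0763] [0.0062 0.0233 0.082 ]
baseplate -0.14 1634 [-0.1395 -0.069   0.001 ] [-0.1004  0.0689  0.01  ]
baseplate -0.1 1847 [-0.0996 -0.0691  0.001 ] [-0.0605  0.0689  0.0099]
baseplate -0.06 2249 [-0.0595 -0.0683  0.001 ] [-0.0205  0.069   0.01  ]
baseplate -0.02 3054 [-0.0195 -0.0686  0.001 ] [0.0197 0.0683 0.0101]
rails -0.06 121 [-0.0455 -0.0322  0.0374] [-0.0402  0.0317  0.0419]
rails -0.04 258 [-0.04   -0.0322  0.0376] [-0.0302  0.0313  0.0465]
```

Request:
send_rows --deltas "0 0 0.025 0; 0 0 0.05 0; 0 0 0.07 0; 0 0 0.083 0; 0 0 0.089 0"

```text
t: 14.7
eef_pos: [0.517, -0.0858, 0.0353]
tool_rot: [-0.001, 0.67, 0.742, -0.0]
contact_force: [-0.1, -0.8, -2.8]
gripper_width: 0.376
grasp_force: 76.5
```

Request:
send_rows --deltas "0 0 0.002 0; 0 0 0.004 0; 0 0 0.005 0"

```text
t: 15.0
eef_pos: [0.5184, -0.0858, 0.0325]
tool_rot: [0.001, 0.67, 0.742, 0.0]
contact_force: [-3.9, 1.3, 11.4]
gripper_width: 0.378
grasp_force: 78.0
```

```bash
python3 -c "
from h import *
tilt()"
```

```text
t 15.0 p [ 0.5184 -0.0858  0.0325] yaw 95.82 rz [ 0.001 -0.    -1.   ] F [-3.9  1.3 11.4] w 0.378 gf 78.0
18222 [[-0.0115, -0.0162, -0.044], [0.0365, 0.0002, -0.0424], [0.0694, 0.0164, -0.0401]]
cap [[-0.0402, -0.0212, -0.0445], [0.08, 0.0002, -0.0428], [0.0829, 0.0168, -0.0192]]
tilt -0.41756586125316897
```

Request:
send_rows --deltas "0 0 -0.001 0; 0 0 -0.001 0; 0 0 -0.001 0; 0 0 -0.001 0; 0 0 -0.001 0" --claw 0.75

```text
t: 15.55
eef_pos: [0.5176, -0.0858, 0.0324]
tool_rot: [0.0, 0.67, 0.742, 0.0]
contact_force: [0.4, -0.4, 0.8]
gripper_width: 0.75
grasp_force: 0.0
```

Request:
send_rows --deltas "0 0 -0.01 0; 0 0 -0.03 0; 0 0 -0.07 0; 0 0 -0.11 0; 0 0 -0.12 0"

```text
t: 16.05
eef_pos: [0.5203, -0.0856, 0.1573]
tool_rot: [0.003, 0.67, 0.742, 0.002]
contact_force: [1.2, 0.6, -0.1]
gripper_width: 0.75
grasp_force: 0.0
```

```bash
cat >> h.py <<'E'
A=np.radians(95.7);C=np.array([.5058,.026]);RC=np.array([[np.cos(A),-np.sin(A)],[np.sin(A),np.cos(A)]])
def clampf(W): W=np.asarray(W);return np.concatenate([(W[...,:2]-C)@RC,W[...,2:3]],-1)
def cw(x,y,z): return np.r_[C+RC@[x,y],z]
def look(cam="wrist"):
    p=bot.read_camera(cam);Q=clampf(cloud(p));h=hsv(p);H,S=h[...,0],h[...,1];z=box(Q,[-.2,-.03,.045],[-.005,.03,.1])
    for n,m in(('blue',(H>95)&(H<135)&(S>80)),('orange',(H<20)&(S>140))):
        P=Q[m&z]
        if len(P):print(n,len(P),np.percentile(P,[1,50,99],axis=0).round(4).tolist())
    m=(H<20)&(S>140)&z;P=Q[m];hh=np.histogram(P[:,0],np.arange(-.18,.0,.004));print([(round(b,3),int(c)) for c,b in zip(*hh) if c])
    return p
E
python3 -c "
from h import *
show();look();look('top')"
```

```text
t 16.05 p [ 0.5203 -0.0856  0.1573] yaw 95.84 rz [ 0.007 -0.001 -1.   ] F [ 1.2  0.6 -0.1] w 0.75 gf 0.0
blue 5173 [[-0.1243, -0.0175, 0.0724], [-0.0787, -0.0014, 0.0744], [-0.0434, 0.015, 0.076]]
orange 1458 [[-0.166, -0.0174, 0.0728], [-0.1539, 0.0, 0.0807], [-0.0295, 0.0188, 0.0828]]
[(np.float64(-0.168), 101), (np.float64(-0.164), 243), (np.float64(-0.16), 259), (np.float64(-0.156), 269), (np.float64(-0.152), 122), (np.float64(-0.076), 1), (np.float64(-0.072), 17), (np.float64(-0.068), 1), (np.float64(-0.036), 239), (np.float64(-0.032), 206)]
blue 8 [[-0.0154, -0.0196, 0.0607], [-0.0123, -0.0024, 0.0787], [-0.0054, 0.0236, 0.083]]
orange 51 [[-0.1666, -0.0176, 0.0533], [-0.1605, 0.0025, 0.0798], [-0.0819, 0.021, 0.0851]]
[(np.float64(-0.168), 10), (np.float64(-0.164), 18), (np.float64(-0.16), 17), (np.float64(-0.156), 5), (np.float64(-0.012), 1)]
```

```bash
python3 -c "
from h import *
delta(cw(.006,0,.082),95.7)"
```

```text
tool delta [ 0.1189 -0.002   0.0725] spin 0.11507690819183836
```

Request:
send_rows --deltas "0.03 -0.002 0 0; 0.07 -0.002 0.0 0; 0.1 -0.002 0.01 0; 0.117 -0.002 0.03 0; 0.117 -0.002 0.045 0" --claw 0

```text
t: 16.65
eef_pos: [0.5019, 0.0335, 0.1054]
tool_rot: [-0.001, 0.668, 0.744, -0.0]
contact_force: [0.3, -0.3, -0.2]
gripper_width: 0.002
grasp_force: 0.0
```

Request:
send_rows --deltas "0 0 0 0; 0 0 0 0"

```text
t: 16.85
eef_pos: [0.5028, 0.03, 0.1065]
tool_rot: [-0.001, 0.67, 0.742, -0.001]
contact_force: [0.5, -0.4, -0.6]
gripper_width: -0.0
grasp_force: 0.0
```

```bash
python3 - <<'E'
from h import *
show();o,t,r=pose();print(clampf(t))
delta(cw(.006,0,.082),95.7)
for c in("wrist","scene"):
    p=bot.read_camera(c);T=(cloud(p)-t)@r
    m=box(T,[-.02,-.03,-.06],[.02,.03,.0])
    Q=T[m];print(c,len(Q),np.percentile(Q,[1,99],axis=0).round(4).tolist())
p=bot.read_camera("wrist");Q=clampf(cloud(p));h=hsv(p)
m=(h[...,0]<20)&(h[...,1]>140)&box(Q,[.01,-.03,.09],[.07,.03,.13]);print('trig',m.sum(),np.percentile(Q[m],[2,50,98],axis=0).round(4).tolist())
for d in bot.landmark_of(p,"trigger_pad")[:1]+bot.landmark_of(p,"release_top")[:1]:print(d['confidence'],clampf(d['xyz']))
E
```

```text
t 16.85 p [0.5028 0.03   0.1065] yaw 95.82 rz [-0.002 -0.    -1.   ] F [ 0.5 -0.4 -0.6] w -0.0 gf 0.0
[0.00423776 0.00255652 0.10652129]
tool delta [0.0018 0.0026 0.0245] spin 0.11593027464522265
wrist 2512 [[0.0074, -0.0133, -0.0598], [0.0129, 0.0133, -0.0283]]
scene 121 [[-0.0065, -0.0158, -0.0597], [0.0146, 0.0078, -0.0237]]
trig 187 [[0.0359, -0.0104, 0.1128], [0.0395, -0.001, 0.1157], [0.0402, 0.0085, 0.118]]
0.56 [0.02466633 0.00346729 0.1123    ]
0.64 [ 0.11858965 -0.006008    0.0749    ]
```

Request:
send_rows --deltas "0 0.0026 0.01 0; 0 0.0026 0.022 0; 0 0.0026 0.0245 0; 0 0.0026 0.0245 0"

```text
t: 17.5
eef_pos: [0.5054, 0.0306, 0.0819]
tool_rot: [-0.001, 0.67, 0.742, -0.001]
contact_force: [0.0, -0.4, 0.2]
gripper_width: 0.003
grasp_force: 0.0
```

Request:
send_rows --deltas "0.01 0 0 0; 0.02 0 0 0; 0.03 0 0 0; 0.036 0 0 0; 0.039 0 0 0"

```text
t: 18.0
eef_pos: [0.5029, 0.0703, 0.0835]
tool_rot: [0.001, 0.67, 0.742, 0.001]
contact_force: [1.0, -2.5, 2.5]
gripper_width: 0.002
grasp_force: 2.3
```

Request:
send_rows --deltas "0 0 0 0"

```text
t: 18.1
eef_pos: [0.5029, 0.0703, 0.0834]
tool_rot: [0.0, 0.67, 0.742, 0.001]
contact_force: [2.4, -3.0, 2.4]
gripper_width: -0.003
grasp_force: 1.8
```

```bash
cat >> h.py <<'E'
def st():
    show();o,t,r=pose();print('tcp clamp',clampf(t).round(4))
    p=bot.read_camera("scene");Q=clampf(cloud(p));h=hsv(p);H,S=h[...,0],h[...,1]
    m=(H<20)&(S>130)&box(Q,[-.2,-.03,.06],[-.09,.03,.1]);P=Q[m];print('jaw x',len(P),np.percentile(P[:,0],[2,50,98]).round(4), 'back->face +~20')
E
python3 -c "
from h import *
st()"
```

```text
t 18.1 p [0.5029 0.0703 0.0834] yaw 95.89 rz [ 0.001  0.    -1.   ] F [ 2.4 -3.   2.4] w -0.003 gf 1.8
tcp clamp [ 0.0443 -0.0015  0.0834]
jaw x 49 [-0.1499 -0.1431 -0.1364] back->face +~20
```

Request:
send_rows --deltas "0.003 0 0 0; 0.005 0 0 0"

```text
t: 18.35
eef_pos: [0.5024, 0.0733, 0.083]
tool_rot: [0.001, 0.671, 0.742, -0.0]
contact_force: [3.2, -9.9, 3.0]
gripper_width: -0.0
grasp_force: 5.2
```

```bash
python3 -c "
from h import *
st()"
```

```text
t 18.35 p [0.5024 0.0733 0.083 ] yaw 95.77 rz [ 0.001 -0.001 -1.   ] F [ 3.2 -9.9  3. ] w -0.0 gf 5.2
tcp clamp [ 0.0475 -0.0013  0.083 ]
jaw x 51 [-0.1489 -0.1416 -0.1347] back->face +~20
```

Request:
send_rows --deltas "-0.025 0 0 0; -0.044 0 0 0; -0.044 0 0 0; -0.025 0 0 0; -0.002 0 0 0"

```text
t: 18.9
eef_pos: [0.502, 0.0708, 0.0828]
tool_rot: [0.001, 0.672, 0.741, -0.001]
contact_force: [3.0, -8.6, -2.9]
gripper_width: -0.001
grasp_force: 3.6
```

Request:
send_rows --deltas "0.002 0 0 0; 0.002 0 0 0"

```text
t: 19.1
eef_pos: [0.5017, 0.0731, 0.0827]
tool_rot: [0.001, 0.67, 0.742, -0.001]
contact_force: [2.6, -8.5, 2.4]
gripper_width: -0.002
grasp_force: 4.2
```

```bash
python3 -c "
from h import *
st()"
```

```text
t 19.1 p [0.5017 0.0731 0.0827] yaw 95.8 rz [-0.001 -0.003 -1.   ] F [ 2.6 -8.5  2.4] w -0.002 gf 4.2
tcp clamp [ 0.0472 -0.0006  0.0827]
jaw x 47 [-0.1361 -0.1298 -0.1242] back->face +~20
```

Request:
send_rows --deltas "-0.025 0 0 0; -0.045 0 0 0; -0.045 0 0 0; -0.045 0 0 0; -0.03 0 0 0"

```text
t: 19.65
eef_pos: [0.5047, 0.0443, 0.0828]
tool_rot: [0.0, 0.671, 0.742, -0.0]
contact_force: [0.9, -5.3, 3.7]
gripper_width: 0.001
grasp_force: 2.8
```

Request:
send_rows --deltas "0.01 0 0 0; 0.02 0 0 0; 0.026 0 0 0; 0.028 0 0 0; 0.03 0 0 0"

```text
t: 20.15
eef_pos: [0.5022, 0.0733, 0.083]
tool_rot: [0.001, 0.67, 0.742, -0.001]
contact_force: [2.6, -11.9, 1.6]
gripper_width: 0.0
grasp_force: 6.2
```

```bash
python3 -c "
from h import *
st()"
```

```text
t 20.15 p [0.5022 0.0733 0.083 ] yaw 95.83 rz [ 0.001 -0.003 -1.   ] F [  2.6 -11.9   1.6] w 0.0 gf 6.2
tcp clamp [ 0.0474 -0.0011  0.083 ]
jaw x 52 [-0.1274 -0.1197 -0.1134] back->face +~20
```

Request:
send_rows --deltas "-0.025 0 0 0; -0.045 0 0 0; -0.045 0 0 0; -0.04 0 0 0; -0.032 0 0 0"

```text
t: 20.7
eef_pos: [0.505, 0.044, 0.0831]
tool_rot: [0.0, 0.67, 0.743, 0.0]
contact_force: [-0.1, -7.3, 4.9]
gripper_width: -0.004
grasp_force: 3.6
```

Request:
send_rows --deltas "0.004 0 0 0; 0.007 0 0 0; 0.007 0 0 0"

```text
t: 21.0
eef_pos: [0.5047, 0.0497, 0.0835]
tool_rot: [0.001, 0.67, 0.743, -0.001]
contact_force: [0.6, -7.6, 6.2]
gripper_width: 0.0
grasp_force: 3.6
```

Request:
send_rows --deltas "0.003 0 0 0; 0.003 0 0 0"

```text
t: 21.2
eef_pos: [0.5045, 0.0521, 0.0836]
tool_rot: [0.001, 0.67, 0.742, -0.001]
contact_force: [0.5, -8.6, 7.2]
gripper_width: -0.002
grasp_force: 4.1
```

```bash
python3 -c "
from h import *
st();look()"
```

```text
t 21.2 p [0.5045 0.0521 0.0836] yaw 95.86 rz [ 0.001 -0.002 -1.   ] F [ 0.5 -8.6  7.2] w -0.002 gf 4.1
tcp clamp [ 0.0261 -0.0013  0.0836]
jaw x 55 [-0.1246 -0.1171 -0.1119] back->face +~20
blue 295 [[-0.0618, -0.0054, 0.0733], [-0.0489, -0.0012, 0.0746], [-0.0398, 0.0024, 0.0758]]
orange 51 [[-0.0548, -0.0041, 0.0743], [-0.0517, -0.0018, 0.0754], [-0.0485, -0.0, 0.0765]]
[(np.float64(-0.056), 24), (np.float64(-0.052), 27)]
```

Force is still low, so I'll keep pressing in small steps.

Request:
send_rows --deltas "0.002 0 0 0; 0.004 0 0 0; 0.004 0 0 0"

```text
t: 21.6
eef_pos: [0.5042, 0.0561, 0.0836]
tool_rot: [0.001, 0.67, 0.742, -0.0]
contact_force: [0.1, -8.8, 6.9]
gripper_width: 0.001
grasp_force: 4.1
```

Request:
send_rows --deltas "0.002 0 0 0; 0.003 0 0 0; 0.003 0 0 0"

```text
t: 21.9
eef_pos: [0.5041, 0.059, 0.0837]
tool_rot: [0.001, 0.67, 0.742, -0.0]
contact_force: [-0.5, -7.7, 6.0]
gripper_width: 0.004
grasp_force: 4.1
```

Request:
send_rows --deltas "0.002 0 0 0; 0.002 0 0 0"

```text
t: 22.1
eef_pos: [0.504, 0.0601, 0.0837]
tool_rot: [0.002, 0.67, 0.742, -0.001]
contact_force: [0.3, -10.1, 7.1]
gripper_width: -0.001
grasp_force: 5.2
```

```bash
python3 -c "
from h import *
st();look()"
```

```text
t 22.1 p [0.504  0.0601 0.0837] yaw 95.82 rz [ 0.001 -0.004 -1.   ] F [  0.3 -10.1   7.1] w -0.001 gf 5.2
tcp clamp [ 0.0341 -0.0016  0.0837]
jaw x 52 [-0.1214 -0.1145 -0.1084] back->face +~20
blue 293 [[-0.054, -0.0056, 0.0733], [-0.0412, -0.0014, 0.0746], [-0.032, 0.0022, 0.0757]]
orange 54 [[-0.0515, -0.0043, 0.0741], [-0.0485, -0.002, 0.0755], [-0.0454, 0.0004, 0.0765]]
[(np.float64(-0.052), 36), (np.float64(-0.048), 18)]
```

Request:
send_rows --deltas "0.002 0 0 0; 0.003 0 0 0; 0.003 0 0 0"

```text
t: 22.5
eef_pos: [0.5036, 0.0645, 0.0835]
tool_rot: [0.001, 0.67, 0.742, 0.0]
contact_force: [0.4, -4.7, 3.9]
gripper_width: 0.002
grasp_force: 2.6
```

Request:
send_rows --deltas "0.0015 0 0 0; 0.002 0 0 0"

```text
t: 22.7
eef_pos: [0.5032, 0.0674, 0.0834]
tool_rot: [0.001, 0.67, 0.743, 0.0]
contact_force: [2.1, -4.7, 3.6]
gripper_width: -0.0
grasp_force: 2.6
```

Request:
send_rows --deltas "0.0015 0 0 0; 0.002 0 0 0"

```text
t: 22.9
eef_pos: [0.5031, 0.0687, 0.0834]
tool_rot: [0.001, 0.67, 0.742, 0.0]
contact_force: [2.1, -5.5, 3.4]
gripper_width: 0.003
grasp_force: 3.3
```

```bash
python3 -c "
from h import *
st();look()"
```

```text
t 22.9 p [0.5031 0.0687 0.0834] yaw 95.87 rz [ 0.001 -0.001 -1.   ] F [ 2.1 -5.5  3.4] w 0.003 gf 3.3
tcp clamp [ 0.0428 -0.0016  0.0834]
jaw x 55 [-0.1211 -0.1144 -0.108 ] back->face +~20
blue 380 [[-0.0443, -0.0056, 0.0733], [-0.0346, -0.0018, 0.0745], [-0.0234, 0.002, 0.0757]]
[]
```

Request:
send_rows --deltas "0.002 0 0 0; 0.004 0 0 0; 0.004 0 0 0"

```text
t: 23.3
eef_pos: [0.5029, 0.0711, 0.0833]
tool_rot: [0.001, 0.67, 0.742, -0.0]
contact_force: [2.7, -7.7, 5.3]
gripper_width: 0.002
grasp_force: 4.8
```

```bash
python3 - <<'E'
from h import *
st();p=bot.read_camera("scene")
Q=clampf(cloud(p));h=hsv(p);H,S=h[...,0],h[...,1]
P=Q[(H>95)&(H<135)&(S>80)&box(Q,[-.16,-.03,.045],[.0,.03,.1])];print('blue',np.percentile(P[:,0],[1,99]))
cv2.imwrite('pics/c1.png',cv2.resize(p['img'][240:330,205:345,::-1],(784,504),interpolation=cv2.INTER_CUBIC))
E
```

```text
t 23.3 p [0.5029 0.0711 0.0833] yaw 95.8 rz [ 0.001 -0.002 -1.   ] F [ 2.7 -7.7  5.3] w 0.002 gf 4.8
tcp clamp [ 0.0452 -0.0016  0.0833]
jaw x 54 [-0.1218 -0.1142 -0.1081] back->face +~20
blue [-0.10361826 -0.02277104]
```

View pics/c1.png

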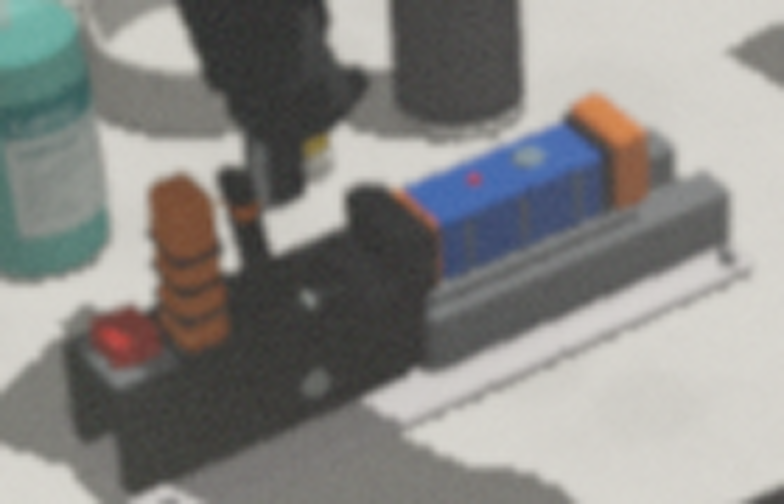

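Request:
send_rows --deltas "0.002 0 0 0; 0.003 0 0 0; 0.004 0 0 0"

```text
t: 23.7
eef_pos: [0.5027, 0.0731, 0.0831]
tool_rot: [0.002, 0.671, 0.741, -0.001]
contact_force: [3.0, -14.7, 4.4]
gripper_width: -0.001
grasp_force: 7.7
```

```bash
python3 -c "
from h import *
st();look()"
```

```text
t 23.7 p [0.5027 0.0731 0.0831] yaw 95.71 rz [ 0.001 -0.005 -1.   ] F [  3.  -14.7   4.4] w -0.001 gf 7.7
tcp clamp [ 0.0472 -0.0015  0.0831]
jaw x 56 [-0.121  -0.1145 -0.107 ] back->face +~20
blue 350 [[-0.0402, -0.0053, 0.0729], [-0.031, -0.0015, 0.0746], [-0.0215, 0.0023, 0.0757]]
orange 20 [[-0.0204, -0.0041, 0.0735], [-0.0191, -0.0015, 0.0747], [-0.0182, 0.0011, 0.0755]]
[(np.float64(-0.024), 1), (np.float64(-0.02), 19)]
```

Request:
send_rows --deltas "-0.02 0 0 0; -0.045 0 0 0; -0.045 0 -0.025 0; -0.045 0 -0.058 0; -0.03 0 -0.06 0"

```text
t: 24.3
eef_pos: [0.5068, 0.0473, 0.1459]
tool_rot: [0.002, 0.671, 0.742, 0.002]
contact_force: [-0.1, -0.1, 0.9]
gripper_width: 0.004
grasp_force: 0.0
```

Request:
send_rows --deltas "0.035 -0.001 0 0; 0.08 -0.0015 0 0; 0.105 -0.0015 0 0; 0.105 -0.0015 0.005 0; 0.105 -0.0015 0.01 0"

```text
t: 24.8
eef_pos: [0.4914, 0.1527, 0.1321]
tool_rot: [-0.001, 0.669, 0.743, -0.0]
contact_force: [-0.1, -0.2, -0.0]
gripper_width: 0.001
grasp_force: 0.0
```

```bash
python3 - <<'E'
from h import *
st();o,t,r=pose()
p=bot.read_camera("scene");Q=clampf(cloud(p));h=hsv(p);H,S=h[...,0],h[...,1]
m=((H<5)|(H>172))&(S>150)&box(Q,[.09,-.03,.05],[.15,.03,.1]);P=Q[m];print('red',len(P),np.percentile(P,[5,50,95],axis=0).round(4).tolist())
delta(cw(.123,0,.06),95.7)
E
```

```text
t 24.8 p [0.4914 0.1527 0.1321] yaw 96.03 rz [-0.001  0.    -1.   ] F [-0.1 -0.2 -0. ] w 0.001 gf 0.0
tcp clamp [0.1275 0.0017 0.1321]
jaw x 49 [-0.1271 -0.1199 -0.1144] back->face +~20Traceback (most recent call last):
  File "<stdin>", line 4, in <module>
    return _quantile_unchecked(
        a, q, axis, out, overwrite_input, method, keepdims, weights)
    return _ureduce(a,
                    func=_quantile_ureduce_func,
    ...<5 lines>...
                    overwrite_input=overwrite_input,
                    method=method)
    r = func(a, **kwargs)
    result = _quantile(arr,
                       quantiles=q,
    ...<2 lines>...
                       out=out,
                       weights=wgt)
    slices_having_nans = np.isnan(arr[-1, ...])
                                  ~~~^^^^^^^^^
IndexError: index -1 is out of bounds for axis 0 with size 0
```

Request:
send_rows --deltas "-0.004 0.0015 0.01 0; -0.0045 0.0017 0.03 0; -0.0045 0.0017 0.055 0; -0.0045 0.0017 0.068 0; -0.0045 0.0017 0.07 0"

```text
t: 25.4
eef_pos: [0.4935, 0.1452, 0.061]
tool_rot: [-0.001, 0.671, 0.742, -0.002]
contact_force: [-0.8, -0.0, -0.4]
gripper_width: -0.001
grasp_force: 0.0
```

Request:
send_rows --deltas "0 0 0.004 0; 0 0 0.007 0; 0 0 0.007 0"

```text
t: 25.7
eef_pos: [0.495, 0.1466, 0.0562]
tool_rot: [0.0, 0.67, 0.742, 0.0]
contact_force: [-0.7, -1.6, 0.2]
gripper_width: 0.001
grasp_force: 0.0
```

Request:
send_rows --deltas "0 0 0.003 0; 0 0 0.004 0; 0 0 0.004 0"

```text
t: 26.0
eef_pos: [0.4953, 0.1468, 0.0523]
tool_rot: [0.0, 0.67, 0.742, 0.001]
contact_force: [0.1, -0.6, 3.2]
gripper_width: -0.004
grasp_force: 1.4
```

```bash
python3 -c "
from h import *
st()"
```

```text
t 26.0 p [0.4953 0.1468 0.0523] yaw 95.83 rz [ 0.001  0.    -1.   ] F [ 0.1 -0.6  3.2] w -0.004 gf 1.4
tcp clamp [ 0.1212 -0.0016  0.0523]
jaw x 51 [-0.1292 -0.1222 -0.1151] back->face +~20
```

Contact begins at about z 0.054; I'll press about 6 mm further.

Request:
send_rows --deltas "0 0 0.002 0; 0 0 0.004 0; 0 0 0.006 0; 0 0 0.006 0; 0 0 0.006 0"

```text
t: 26.55
eef_pos: [0.4955, 0.1468, 0.0479]
tool_rot: [0.001, 0.67, 0.742, 0.0]
contact_force: [-5.2, -3.1, 25.1]
gripper_width: -0.003
grasp_force: 12.1
```

```bash
python3 -c "
from h import *
st()"
```

```text
t 26.55 p [0.4955 0.1468 0.0479] yaw 95.82 rz [ 0.002 -0.001 -1.   ] F [-5.2 -3.1 25.1] w -0.003 gf 12.1
tcp clamp [ 0.1212 -0.0017  0.0479]
jaw x 48 [-0.1664 -0.1602 -0.1551] back->face +~20
```

Request:
send_rows --deltas "0 0 -0.03 0; 0 0 -0.07 0; -0.01 0 -0.1 0; -0.05 0 -0.105 0; -0.095 0 -0.105 0"

```text
t: 27.1
eef_pos: [0.5051, 0.0527, 0.1525]
tool_rot: [0.001, 0.669, 0.743, 0.001]
contact_force: [0.5, -1.0, 0.3]
gripper_width: 0.002
grasp_force: 0.0
```

Request:
send_rows --deltas "-0.04 0 0 0; -0.075 0 0 0; -0.09 0 0 0; -0.09 0 0 0; -0.09 0 0 0" --claw 0.8

```text
t: 27.6
eef_pos: [0.5131, -0.0367, 0.1506]
tool_rot: [-0.0, 0.67, 0.742, 0.0]
contact_force: [-0.0, 0.6, 0.7]
gripper_width: 0.8
grasp_force: 0.0
```

```bash
python3 - <<'E'
from h import *
show();p=look()
Q=clampf(cloud(p));m=box(Q,[-.12,-.006,.06],[-.01,.004,.09]);P=Q[m];I=p['img'][m]
for a in np.arange(-.036,-.01,.002):
    s=(P[:,0]>=a)&(P[:,0]<a+.002)
    if s.sum():print(round(a,4),s.sum(),I[s].mean(0).astype(int),np.median(P[s,2]).round(4))
h=hsv(p);b=(h[...,0]>95)&(h[...,0]<135)&(h[...,1]>80)&box(Q,[-.13,-.03,.06],[-.01,.03,.09]);print(rect(Q[b]))
delta(cw(-.066,-.001,.06),95.7)
E
```

```text
t 27.6 p [ 0.5131 -0.0367  0.1506] yaw 95.83 rz [-0.001  0.001 -1.   ] F [-0.   0.6  0.7] w 0.8 gf 0.0
blue 4974 [[-0.1032, -0.0184, 0.0722], [-0.0582, -0.002, 0.0745], [-0.0221, 0.0142, 0.076]]
orange 1251 [[-0.1705, -0.0178, 0.073], [-0.1589, 0.0, 0.0808], [-0.016, 0.0191, 0.0826]]
[(np.float64(-0.172), 122), (np.float64(-0.168), 216), (np.float64(-0.164), 234), (np.float64(-0.16), 289), (np.float64(-0.156), 24), (np.float64(-0.024), 43), (np.float64(-0.02), 303), (np.float64(-0.016), 20)]
-0.036 45 [ 54  66 102] 0.0745
-0.034 45 [ 53  66 101] 0.0745
-0.032 39 [ 52  65 101] 0.0743
-0.03 41 [ 51  64 100] 0.0747
-0.028 47 [ 50  64 100] 0.0746
-0.026 44 [49 63 99] 0.0748
-0.024 51 [47 61 98] 0.074
-0.022 41 [81 62 70] 0.0736
-0.02 43 [120  70  45] 0.0744
-0.018 51 [127  75  46] 0.0743
-0.016 36 [64 49 44] 0.0784
-0.014 45 [44 42 44] 0.0785
-0.012 45 [42 41 42] 0.0779
(array([-63. ,  -2.1]), array([33.4, 83.3]), 89.7)
tool delta [-0.0037 -0.0002  0.0907] spin 0.22243180687289055
```

Request:
send_rows --deltas "-0.003 0 0.03 0; -0.0037 0.001 0.07 0; -0.0037 0.001 0.1 0; -0.0037 0.001 0.118 0; -0.0037 0.001 0.1245 0"

```text
t: 28.15
eef_pos: [0.5133, -0.039, 0.0246]
tool_rot: [-0.002, 0.669, 0.743, -0.001]
contact_force: [0.4, -0.1, 0.4]
gripper_width: 0.8
grasp_force: 0.0
```

Request:
send_rows --deltas "0 0 0 0; 0 0 0 0; 0 0 0 0; 0 0 0 0; 0 0 0 0" --claw 0 --force 50

```text
t: 28.65
eef_pos: [0.5158, -0.0407, 0.0277]
tool_rot: [0.001, 0.67, 0.742, 0.001]
contact_force: [-0.2, 0.8, 7.1]
gripper_width: 0.387
grasp_force: 51.4
```

Request:
send_rows --deltas "0 0 -0.01 0; 0 0 -0.03 0; 0 0 -0.06 0; 0 0 -0.1 0; 0 0 -0.12 0"

```text
t: 29.15
eef_pos: [0.5159, -0.041, 0.1499]
tool_rot: [0.001, 0.67, 0.742, 0.001]
contact_force: [0.7, 0.2, -2.3]
gripper_width: 0.39
grasp_force: 50.4
```

```bash
python3 - <<'E'
from h import *
tilt()
p=bot.read_camera("top");W=cloud(p);h=hsv(p);g=(h[...,0]>50)&(h[...,0]<75)&(h[...,1]>120)&box(W,[.3,.1,-.01],[.8,.5,.03]);print(rect(W[g]),np.median(W[g][:,2]))
delta([.552,.297,.15],91.7)
E
```

```text
t 29.15 p [ 0.5159 -0.041   0.1499] yaw 95.82 rz [ 0.004 -0.    -1.   ] F [ 0.7  0.2 -2.3] w 0.39 gf 50.4
15771 [[-0.0335, -0.0158, -0.0483], [0.0115, 0.0006, -0.0468], [0.045, 0.0161, -0.0448]]
cap [[0.0463, -0.0114, -0.048], [0.051, 0.0019, -0.0458], [0.0519, 0.015, -0.0161]]
tilt -0.18146919208657938
(array([552.7, 297.7]), array([192.8, 124.8]), 2.1) 0.0035249409107471763
tool delta [ 3.33e-01  6.91e-02 -3.00e-04] spin 4.096205929085045
```

Request:
send_rows --deltas "0.03 0 0 0; 0.075 0 0 0; 0.12 0 0 0; 0.165 0 0 0; 0.21 0 0 0"

```text
t: 29.75
eef_pos: [0.4922, 0.1687, 0.1452]
tool_rot: [-0.0, 0.67, 0.742, -0.001]
contact_force: [1.1, 0.0, -2.3]
gripper_width: 0.392
grasp_force: 50.3
```

Request:
send_rows --deltas "0.045 0.005 0 0; 0.085 0.02 0 1; 0.11 0.04 0 2; 0.12 0.06 0.02 3.5; 0.12 0.066 0.05 4"

```text
t: 30.25
eef_pos: [0.5487, 0.297, 0.0961]
tool_rot: [-0.0, 0.695, 0.719, 0.002]
contact_force: [0.1, -0.4, -3.4]
gripper_width: 0.391
grasp_force: 50.3
```

```bash
python3 -c "
from h import *
tilt();delta([.5525,.2955,-.007],92)"
```

```text
t 30.25 p [0.5487 0.297  0.0961] yaw 91.89 rz [ 0.003  0.003 -1.   ] F [ 0.1 -0.4 -3.4] w 0.391 gf 50.3
16225 [[-0.0336, -0.0164, -0.048], [0.0123, -0.0002, -0.0466], [0.0449, 0.0163, -0.0444]]
cap [[0.0461, -0.0161, -0.0479], [0.0508, -0.0002, -0.0456], [0.0518, 0.0157, -0.0159]]
tilt -0.04676484156926834
tool delta [0.0027 0.0074 0.0965] spin -0.19232408663094702
```

Request:
send_rows --deltas "0 0.002 0.03 0; 0 0.004 0.06 0; 0 0.004 0.08 0; 0 0.004 0.092 0; 0 0.004 0.098 0"

```text
t: 30.8
eef_pos: [0.5498, 0.2931, -0.0031]
tool_rot: [-0.0, 0.696, 0.718, -0.001]
contact_force: [0.8, -0.4, -2.2]
gripper_width: 0.389
grasp_force: 50.6
```

Request:
send_rows --deltas "0 0 0.001 0; 0 0 0.003 0; 0 0 0.004 0; 0 0 0.004 0"

```text
t: 31.2
eef_pos: [0.5514, 0.2943, -0.0049]
tool_rot: [0.0, 0.696, 0.718, 0.001]
contact_force: [0.0, -0.1, -1.2]
gripper_width: 0.389
grasp_force: 50.6
```

Request:
send_rows --deltas "0 0 0.002 0; 0 0 0.004 0; 0 0 0.005 0; 0 0 0.005 0"

```text
t: 31.6
eef_pos: [0.5513, 0.2942, -0.0089]
tool_rot: [0.001, 0.696, 0.718, 0.0]
contact_force: [-4.0, -3.3, 12.5]
gripper_width: 0.391
grasp_force: 52.5
```

Seated on the floor; letting go and retreating straight up.

Request:
send_rows --deltas "0 0 -0.001 0; 0 0 -0.001 0; 0 0 -0.001 0; 0 0 -0.001 0; 0 0 -0.001 0" --claw 0.8

```text
t: 32.1
eef_pos: [0.5509, 0.2941, -0.0098]
tool_rot: [-0.0, 0.696, 0.718, -0.0]
contact_force: [0.3, 0.7, -0.3]
gripper_width: 0.798
grasp_force: 0.0
```

Request:
send_rows --deltas "0 0 -0.01 0; 0 0 -0.04 0; 0 0 -0.08 0; 0 0 -0.12 0; 0 0 -0.14 0"

```text
t: 32.6
eef_pos: [0.5523, 0.2955, 0.135]
tool_rot: [0.001, 0.696, 0.718, 0.003]
contact_force: [0.3, 0.2, -0.3]
gripper_width: 0.796
grasp_force: 0.0
```

```bash
python3 - <<'E'
from h import *
st()
p=bot.read_camera("wrist");W=cloud(p);h=hsv(p);H,S=h[...,0],h[...,1]
for n,m in(('blue',(H>95)&(H<135)&(S>80)),('cap',(H<20)&(S>140))):
    P=W[m&box(W,[.45,.2,.005],[.65,.4,.06])];print(n,len(P),np.percentile(P,[1,50,99],axis=0).round(4).tolist(),rect(P))
cv2.imwrite('pics/end.png',p['img'][:,:,::-1])
q=bot.read_camera("top")
for n in("spray_can","pump_bottle","glue_stick"):print(n,[np.round(d['xyz'],3) for d in bot.landmark_of(q,n)[:1]])
E
```

```text
t 32.6 p [0.5523 0.2955 0.135 ] yaw 91.84 rz [ 0.004  0.003 -1.   ] F [ 0.3  0.2 -0.3] w 0.796 gf 0.0
tcp clamp [ 0.2635 -0.073   0.135 ]
jaw x 45 [-0.1663 -0.1605 -0.1537] back->face +~20
blue 4260 [[0.5342, 0.258, 0.0358], [0.5507, 0.3028, 0.0379], [0.5677, 0.339, 0.0395]] (array([551.1, 297.8]), array([33.9, 83.4]), 2.0)
cap 398 [[0.5341, 0.31, 0.017], [0.5512, 0.3431, 0.0377], [0.5653, 0.3462, 0.0397]] (array([550.3, 327.4]), array([32.2, 36.6]), 3.6)
spray_can [array([ 0.661, -0.084,  0.   ])]
pump_bottle [array([0.655, 0.118, 0.001])]
glue_stick [array([ 0.656, -0.004,  0.001])]
```

View pics/end.png

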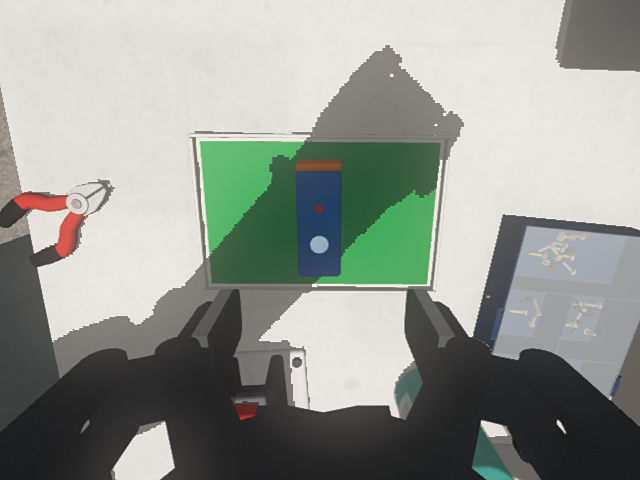

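The enclosure lies in the tray centred at (319,220), window up at (319,244), with the cap home at (319,166). The jaw is open and the bystanders haven't moved, so I'm handing in.

```bash
python3 -c "
from station import bot
print(bot.hand_in())"
```

```text
the job is handed in; nothing more can be done
None
```

The job is handed in (no verdict returned): the cap is home, the jaw is sprung back open, the enclosure lies flat and window-up in the tray, and the spray can, pump bottle and glue stick are where they started.

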